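# Lay up a serving tray from the pedal cutlery dispenser

### The arm

A 7-joint arm with a two-finger parallel gripper is mounted at the origin on the work surface. World frame = base frame: x ahead of the robot, y to its left, z up, the work surface at z = 0. Lengths are in m, angles in rad, forces in N, time in s.
With the tool pointing down it reaches from about 0.375 to 0.925 m from the base axis. Payload 3.1 kg.
Tool frame: the origin (TCP) lies between the finger pads; the fingertips stand tcp_to_tips ahead of it and the grasp point (between the pads) lies 5 mm behind it (tcp_to_tips is the distance from the TCP to the fingertips, in m); z points along the fingers, y is the direction in which the jaws open and shut (so a half turn about z gives the same grasp; the last joint's range is limited). The gripper opens to 85 mm and grips with 20 to 120 N. Pads are 22 mm wide; open, the fingers measure 114 mm over their backs; the gripper's body (76 mm by 85 mm) begins 54 mm behind the grasp point. The pads swing forward as they close: fully open they stand 13 mm farther back than shut.
Start: joints at [1.216, 0.383, 0.044, 1.598, -0.018, 1.161, -0.05], TCP at [0.165, -0.629, 0.213] pointing down, gripper open.
Joint ranges: [-2.61, 2.61], [-0.41, 2.15], [-1.48, 1.57], [0, 2.5], [-1.57, 4.71], [0.05, 1.97], [-2.85, 2.85]. Speed limits (rad/s): [2.79, 2.79, 3.14, 3.14, 3.14, 3.14, 3.14].

### API

Orientations are given as [roll, pitch, yaw] about the fixed x, y, z axes, in that order (R = Rz(yaw) Ry(pitch) Rx(roll)).
In Python, from plant import * gives the robot as it stands. The module is installed in compiled form; this text tells all that it offers.
- The arm moves only by the tool move_arm, never from a script. Its argument "series" is a list of rows, each a list of 3 entries, a list of its own where there are three numbers: the shift along the tool's x, y, z in mm, then the turn, a rotation vector about the tool's x, y, z in degrees, then the closure, from 0 (fully open) to 1 (shut). A call has 1 to 12 rows; each row is the pose to reach, as a shift and turn from the pose commanded when the call began, along the tool's axes at that moment; what a row does not reach only later rows make up. A row lasts 1/10 s, in which the tool goes at most 50 mm and 8.59 degrees, less where a joint would pass 70% of its speed; a pose out of reach is approached as far as the arm can. A call with a gripper value outside its range is refused whole. The fingers move at their own pace and stop on an object; "newtons" is the grip in N (left out, the last holds). Time passes only in rows, so rows that repeat a pose let the fingers close. It gives the time, the measured TCP pose, the force and the opening at its end, in the units of the state.
- observe(): the state, without advancing time (a new reading comes with each control period).
- snapshot(name): name is "side" or "top"; returns the picture (384x512x3 uint8, blue, green, red); there is no depth.
- camera_info(name): a dict with "fx", "fy", "cx", "cy" (pixels), "xyz" and "attitude" of the camera in the world. Camera axes: x right, y up, looking along -z (the intrinsics and any distortion apply to the point x, -y, -z); pixel columns grow to the right and rows downward; lengths in m; the calibration is good to about 2 mm. A picture is of the moment at which its call begins. camera_info takes no time and is no camera call.
- sign_off(): hands the job in, once; it reports no verdict.
Trained networks look in the newest picture that a camera, given by its name, has taken for a name from the list of things; names that differ only in an ending like _2 or _b are one class to them, and where a whole thing is asked for, a point or a joint stands for the part that bears it (a point fixed in the world has none). Each returns a list of dicts, best first, with "confidence" (0 to 1); they miss things now and then, are a little off and sometimes report something else, mostly with a low value. They report only what shows in the picture. A call takes as long as a camera call. They do not tell look-alikes from the thing itself.
- recognise(camera, target): "rect" ([centre column, centre row, width, height] in pixels, round what is visible of it).
- trace(camera, target): "mask" (384x512 bool, what is visible of it) and "rect" ([centre column, centre row, width, height] in pixels, round what is visible of it).
- mark_of(camera, target): "uv" ([column, row] in pixels: a listed point, or the origin of a listed thing).
The state is a dict: "t": time; "joint_positions": joint angles; "dq": joint speeds; "effort": joint torques, N m; "eef_pos": TCP position; "ee_rot": TCP orientation; "contact_force": force on the tool from outside, world axes, zero at the start; "moment": the same for the moment, N m; "width": finger opening in m.
Only numpy, scipy, OpenCV 4.12 (cv2) and the standard library are available. Lean on these libraries where they do the work, as an engineer would, in place of code of your own. Each camera call takes 0.05 s, during which the arm holds its last target.

### The job

Lay up the brass serving tray: empty the cutlery dispenser by pressing its pedal right down to the stop and letting it up again, once for each bamboo case, and push each one down past the spring jaw of a free fork clip on the tray until it is fully home, one case per clip and roughly centred in it; a case already in a clip stays there. Also stand the two small terracotta dip pots upright on the tray's two round cork mats, one on each, well centred. Leave the pedal up and do not disturb the tumbler, the pepper mill or the wide bowl.

Things in the scene. Friction and masses are not known exactly. Their poses are not given: they have to be found in the camera images.
- dispenser: fixed steel dispenser, 240 x 170 mm, 74 mm high; origin on the counter under the magazine, z up. Cases lie along y, stacked at x = 0 in the roofed magazine, out of reach. Each full pedal stroke pushes the bottom case out to x = -75 mm on the open ledge (floor 6 mm high, x -16 to -136 mm, its lips 14 mm high); letting the pedal up lets the next case drop
- pedal (a joint): dispenser pedal: 0 = up (at rest), 0.32 rad = down on its stop; the spring brings it back; about 12 N at the pad when fully down
- pedal_pad (a point): middle of the top of the pedal pad (64 x 50 mm), beside the magazine at dispenser x = -45, y = +125, z = 66 mm when up; it sinks about 30 mm at the stop. Hinge 95 mm behind it (+x), along dispenser y.
- tray: fixed brass serving tray, 260 x 280 mm, floor 4 mm, rim 12 mm high; origin on the counter under the middle of the clips, z up; clips at x = -90, -30, 30, 90 mm, y = 0; cork mats at y = +125 mm, x = -85 and 45 mm
- tumbler: water glass, 68 mm across, 100 mm high, bystander; origin at its underside
- mill: wooden pepper mill, 54 mm across, 150 mm high, bystander; origin at its underside
- bowl: wide terracotta bowl, 120 mm across, 50 mm high, bystander; origin at its underside
- case0: bamboo cutlery case with a dark band, a square bar 20 x 150 x 20 mm, 60 g; origin at its centre, long axis y. Starts in the dispenser.
- case1: bamboo cutlery case with a dark band, a square bar 20 x 150 x 20 mm, 60 g; origin at its centre, long axis y. Starts in the dispenser.
- case2: bamboo cutlery case with a dark band, a square bar 20 x 150 x 20 mm, 60 g; origin at its centre, long axis y. Starts in the dispenser; often absent.
- case3: bamboo cutlery case with a dark band, a square bar 20 x 150 x 20 mm, 60 g; origin at its centre, long axis y. Starts already home in the clip 1; often absent.
- mat0 (a point): centre of the top of a round cork mat (84 mm across, 6 mm above the counter) in the tray
- pot0: small terracotta dip pot, open at the top, 62 mm across the rim, 50 mm high, wall 4 mm; origin at the centre of its underside
- mat1 (a point): centre of the top of a round cork mat (84 mm across, 6 mm above the counter) in the tray
- pot1: small terracotta dip pot, open at the top, 62 mm across the rim, 50 mm high, wall 4 mm; origin at the centre of its underside
- clip0 (a point): centre of a fully home case in fork clip 0 of the tray (height 34 mm); the case lies along this y. Two forks at y = -45 and +45 mm, 14 mm wide, seat 24 mm high, fixed post on the -x side, spring jaw on +x, flared on top to a funnel about 30 mm wide, 62 mm high. Clips stand 60 mm apart along x. Between the forks is room for fingers down to the tray floor (4 mm)
- jaw0 (a joint): spring jaw of clip 0: 0 = closed (also with a case home beneath its noses); a case being pushed down opens it to about 0.1 to 0.2 rad, a few newtons
- clip1 (a point): centre of a fully home case in fork clip 1 of the tray (height 34 mm); the case lies along this y. Two forks at y = -45 and +45 mm, 14 mm wide, seat 24 mm high, fixed post on the -x side, spring jaw on +x, flared on top to a funnel about 30 mm wide, 62 mm high. Clips stand 60 mm apart along x. Between the forks is room for fingers down to the tray floor (4 mm)
- jaw1 (a joint): spring jaw of clip 1: 0 = closed (also with a case home beneath its noses); a case being pushed down opens it to about 0.1 to 0.2 rad, a few newtons
- clip2 (a point): centre of a fully home case in fork clip 2 of the tray (height 34 mm); the case lies along this y. Two forks at y = -45 and +45 mm, 14 mm wide, seat 24 mm high, fixed post on the -x side, spring jaw on +x, flared on top to a funnel about 30 mm wide, 62 mm high. Clips stand 60 mm apart along x. Between the forks is room for fingers down to the tray floor (4 mm)
- jaw2 (a joint): spring jaw of clip 2: 0 = closed (also with a case home beneath its noses); a case being pushed down opens it to about 0.1 to 0.2 rad, a few newtons
- clip3 (a point): centre of a fully home case in fork clip 3 of the tray (height 34 mm); the case lies along this y. Two forks at y = -45 and +45 mm, 14 mm wide, seat 24 mm high, fixed post on the -x side, spring jaw on +x, flared on top to a funnel about 30 mm wide, 62 mm high. Clips stand 60 mm apart along x. Between the forks is room for fingers down to the tray floor (4 mm)
- jaw3 (a joint): spring jaw of clip 3: 0 = closed (also with a case home beneath its noses); a case being pushed down opens it to about 0.1 to 0.2 rad, a few newtons
Things that resemble listed ones, but are neither listed nor needed, are in the scene too. What is shaped like the pot0 but blue, green or pink is not meant.

How it is judged:
On the way, in this order (a step that is already met when the one before it is completed fails the run):
1. the pedal is pressed down to its stop (value of joint pedal above 0.295 rad), for 0.1 s.
2. the pedal is let up again (value of joint pedal below 0.04 rad), for 0.1 s.
3. the pedal is pressed down to its stop for the next case (value of joint pedal above 0.295 rad), for 0.1 s.
At the end, for the whole second after the job is handed in: Each case present lies in its own clip under a closed jaw (centre within 5 mm across and in height, 22 mm along, in line within 0.08 rad); each pot stands upright within 20 mm of the centre of a mat of its own; the pedal is up (below 0.04 rad); all is released and at rest (((x of case0 in the frame of clip0 between -0.005 and 0.005 m and z of case0 in the frame of clip0 between -0.005 and 0.005 m and y of case0 in the frame of clip0 between -0.022 and 0.022 m and angle between the y axis of case0 and the y axis of clip0, either way round below 0.08 rad and value of joint jaw0 below 0.06 rad) or (x of case0 in the frame of clip1 between -0.005 and 0.005 m and z of case0 in the frame of clip1 between -0.005 and 0.005 m and y of case0 in the frame of clip1 between -0.022 and 0.022 m and angle between the y axis of case0 and the y axis of clip1, either way round below 0.08 rad and value of joint jaw1 below 0.06 rad) or (x of case0 in the frame of clip2 between -0.005 and 0.005 m and z of case0 in the frame of clip2 between -0.005 and 0.005 m and y of case0 in the frame of clip2 between -0.022 and 0.022 m and angle between the y axis of case0 and the y axis of clip2, either way round below 0.08 rad and value of joint jaw2 below 0.06 rad) or (x of case0 in the frame of clip3 between -0.005 and 0.005 m and z of case0 in the frame of clip3 between -0.005 and 0.005 m and y of case0 in the frame of clip3 between -0.022 and 0.022 m and angle between the y axis of case0 and the y axis of clip3, either way round below 0.08 rad and value of joint jaw3 below 0.06 rad)) and ((x of case1 in the frame of clip0 between -0.005 and 0.005 m and z of case1 in the frame of clip0 between -0.005 and 0.005 m and y of case1 in the frame of clip0 between -0.022 and 0.022 m and angle between the y axis of case1 and the y axis of clip0, either way round below 0.08 rad and value of joint jaw0 below 0.06 rad) or (x of case1 in the frame of clip1 between -0.005 and 0.005 m and z of case1 in the frame of clip1 between -0.005 and 0.005 m and y of case1 in the frame of clip1 between -0.022 and 0.022 m and angle between the y axis of case1 and the y axis of clip1, either way round below 0.08 rad and value of joint jaw1 below 0.06 rad) or (x of case1 in the frame of clip2 between -0.005 and 0.005 m and z of case1 in the frame of clip2 between -0.005 and 0.005 m and y of case1 in the frame of clip2 between -0.022 and 0.022 m and angle between the y axis of case1 and the y axis of clip2, either way round below 0.08 rad and value of joint jaw2 below 0.06 rad) or (x of case1 in the frame of clip3 between -0.005 and 0.005 m and z of case1 in the frame of clip3 between -0.005 and 0.005 m and y of case1 in the frame of clip3 between -0.022 and 0.022 m and angle between the y axis of case1 and the y axis of clip3, either way round below 0.08 rad and value of joint jaw3 below 0.06 rad)) and ((x of case2 in the frame of clip0 between -0.005 and 0.005 m and z of case2 in the frame of clip0 between -0.005 and 0.005 m and y of case2 in the frame of clip0 between -0.022 and 0.022 m and angle between the y axis of case2 and the y axis of clip0, either way round below 0.08 rad and value of joint jaw0 below 0.06 rad) or (x of case2 in the frame of clip1 between -0.005 and 0.005 m and z of case2 in the frame of clip1 between -0.005 and 0.005 m and y of case2 in the frame of clip1 between -0.022 and 0.022 m and angle between the y axis of case2 and the y axis of clip1, either way round below 0.08 rad and value of joint jaw1 below 0.06 rad) or (x of case2 in the frame of clip2 between -0.005 and 0.005 m and z of case2 in the frame of clip2 between -0.005 and 0.005 m and y of case2 in the frame of clip2 between -0.022 and 0.022 m and angle between the y axis of case2 and the y axis of clip2, either way round below 0.08 rad and value of joint jaw2 below 0.06 rad) or (x of case2 in the frame of clip3 between -0.005 and 0.005 m and z of case2 in the frame of clip3 between -0.005 and 0.005 m and y of case2 in the frame of clip3 between -0.022 and 0.022 m and angle between the y axis of case2 and the y axis of clip3, either way round below 0.08 rad and value of joint jaw3 below 0.06 rad)) and ((x of case3 in the frame of clip0 between -0.005 and 0.005 m and z of case3 in the frame of clip0 between -0.005 and 0.005 m and y of case3 in the frame of clip0 between -0.022 and 0.022 m and angle between the y axis of case3 and the y axis of clip0, either way round below 0.08 rad and value of joint jaw0 below 0.06 rad) or (x of case3 in the frame of clip1 between -0.005 and 0.005 m and z of case3 in the frame of clip1 between -0.005 and 0.005 m and y of case3 in the frame of clip1 between -0.022 and 0.022 m and angle between the y axis of case3 and the y axis of clip1, either way round below 0.08 rad and value of joint jaw1 below 0.06 rad) or (x of case3 in the frame of clip2 between -0.005 and 0.005 m and z of case3 in the frame of clip2 between -0.005 and 0.005 m and y of case3 in the frame of clip2 between -0.022 and 0.022 m and angle between the y axis of case3 and the y axis of clip2, either way round below 0.08 rad and value of joint jaw2 below 0.06 rad) or (x of case3 in the frame of clip3 between -0.005 and 0.005 m and z of case3 in the frame of clip3 between -0.005 and 0.005 m and y of case3 in the frame of clip3 between -0.022 and 0.022 m and angle between the y axis of case3 and the y axis of clip3, either way round below 0.08 rad and value of joint jaw3 below 0.06 rad)) and linear speed of each of case0, case1, case2, case3, pot0, pot1 below 0.03 m/s and ((horizontal distance between pot0 and mat0 below 0.02 m and z of pot0 in the frame of mat0 below 0.006 m) or (horizontal distance between pot0 and mat1 below 0.02 m and z of pot0 in the frame of mat1 below 0.006 m)) and ((horizontal distance between pot1 and mat0 below 0.02 m and z of pot1 in the frame of mat0 below 0.006 m) or (horizontal distance between pot1 and mat1 below 0.02 m and z of pot1 in the frame of mat1 below 0.006 m)) and angle between each of pot0, pot1's own z axis and vertical below 0.12 rad and value of joint pedal below 0.04 rad); the robot touches nothing.
It fails at once if the water tumbler is shoved aside or knocked over (distance of tumbler from where it was at the start of the episode above 0.05 m or angle between tumbler's own z axis and vertical above 0.5 rad).
It fails at once if the pepper mill is shoved aside or knocked over (distance of mill from where it was at the start of the episode above 0.05 m or angle between mill's own z axis and vertical above 0.5 rad).
It fails at once if the wide bowl is shoved aside or knocked over (distance of bowl from where it was at the start of the episode above 0.05 m or angle between bowl's own z axis and vertical above 0.5 rad).
Of case2, case3 only 1 to 2 are there at a start; the rules pass over those that are not, and their reading is None.
At some moment in a run one of pot0, pot1 may be knocked a few centimetres aside while the robot is not near it.
Once in a run the grip may slacken for a moment while it holds something.
It also fails if it takes over 210 s, if anything falls off the work surface, if the arm or the gripper's body presses on something with over 40 N, if the wrist force passes 120 N, or if a joint passes its speed limit or range.

## Working session

There is one attempt and no reset: what is moved stays moved. The work goes in short steps, Python scripts to look and compute and a tool call to move; the robot and the scene stay as the last step left them, time stands still between calls to the robot, and variables do not carry over. Pictures are saved under pics/ and viewed, and the job is handed in when it is done.

Besides the shell and the picture viewer there is one more tool, called after ">>>" by a JSON object that holds its "fn" and its "kwargs". move_arm: Moves the arm, as the interface text tells. Its arguments: {"type":"object","properties":{"series":{"type":"array"},"newtons":{"type":"number"}},"required":["series"]}

```bash
mkdir -p pics; python3 - <<'E'
from plant import *
import cv2
for n in ("side","top"):
    cv2.imwrite(f"pics/{n}0.png",snapshot(n)); print(n,camera_info(n))
print(observe())
E
```

```text
side {'fx': 487.0137336044825, 'fy': 487.0137336044825, 'cx': 248.01153672701577, 'cy': 189.4375497350111, 'xyz': array([-0.1771022 ,  1.20157948,  0.98630333]), 'attitude': array([ 1.01113137, -0.02716135, -2.58690769])}
top {'fx': 382.169896257088, 'fy': 382.169896257088, 'cx': 262.0120378614912, 'cy': 192.7079168976764, 'xyz': array([ 0.34611364, -0.02038154,  1.07962167]), 'attitude': array([ 0.19480537, -0.00855393, -1.57414079])}
{'t': 0.1, 'joint_positions': array([ 1.21619544,  0.3837813 ,  0.04385678,  1.59941828, -0.01788979,
        1.16119107, -0.04988741]), 'dq': array([-0.00086384, -0.00195321, -0.00076954, -0.0030857 , -0.00044189,
       -0.00014331,  0.00123644]), 'effort': array([ 2.70400284e-03, -4.34728253e+01,  1.02938991e+00, -2.50454521e+01,
        1.09436887e-02,  5.47647709e-03, -5.36876058e-06]), 'eef_pos': array([ 0.16484534, -0.62782209,  0.21159439]), 'ee_rot': array([-3.13919164e+00,  1.44064496e-04,  2.56878870e-01]), 'contact_force': array([-0.17345197, -0.39463791, -0.11597804]), 'moment': array([-0.0042156 ,  0.09394637, -0.00081583]), 'width': 0.0851490063551009}
```

View pics/side0.png

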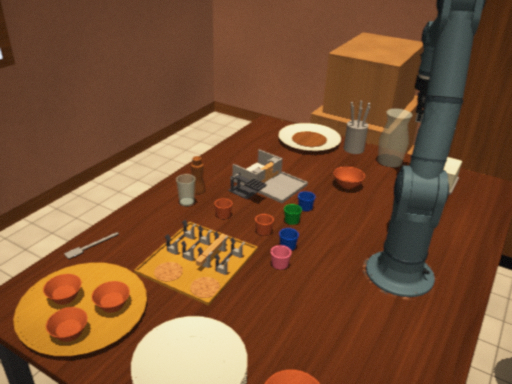

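View pics/top0.png

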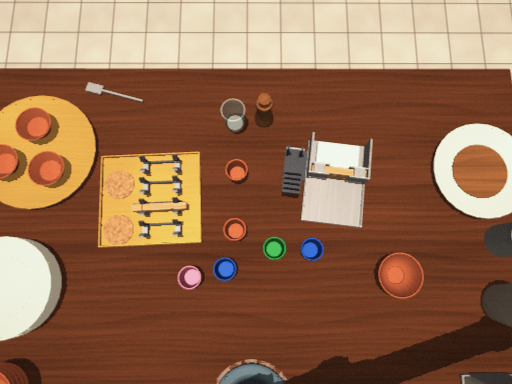

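Top view: tray around (150,200) with a case in one clip (160,207), terracotta pots at (236,170) and (234,230), dispenser at (335,180) with its pedal at (294,170), and the bowl at (401,275).

```bash
cat > h.py <<'E'
from plant import *
import numpy as np, cv2
from scipy.spatial.transform import Rotation as R
CI={n:camera_info(n) for n in("side","top")}
def ray(n,uv):
    c=CI[n]; d=np.array([(uv[0]-c['cx'])/c['fx'],-(uv[1]-c['cy'])/c['fy'],-1.])
    return c['xyz'],R.from_euler('xyz',c['attitude']).apply(d)
def atz(n,uv,z):
    o,d=ray(n,uv); return o+d*(z-o[2])/d[2]
def proj(n,p):
    c=CI[n]; q=R.from_euler('xyz',c['attitude']).inv().apply(np.asarray(p)-c['xyz'])
    q=np.atleast_2d(q); return np.c_[c['cx']+c['fx']*q[:,0]/-q[:,2], c['cy']+c['fy']*q[:,1]/q[:,2]]
def tri(uvs,uvt):
    o1,d1=ray('side',uvs);o2,d2=ray('top',uvt)
    A=np.c_[d1,-d2]; s=np.linalg.lstsq(A,o2-o1,rcond=None)[0]
    a=o1+s[0]*d1;b=o2+s[1]*d2; return (a+b)/2,np.linalg.norm(a-b)
def crop(n,name,x0,y0,x1,y1,f,img=None):
    img=snapshot(n) if img is None else img
    cv2.imwrite(name,cv2.resize(img[y0:y1,x0:x1],None,fx=f,fy=f,interpolation=cv2.INTER_CUBIC)); return img
def shift(target_xyz, pos=None, rot=None):
    o=observe(); return R.from_euler('xyz',o['ee_rot']).inv().apply(np.array(target_xyz)-o['eef_pos'])*1000
E
python3 - <<'E'
from h import *
np.set_printoptions(precision=4,suppress=True)
Z=dict(dispenser=0,tray=0,pedal_pad=.066,clip0=.034,clip1=.034,clip2=.034,clip3=.034,mat0=.006,mat1=.006,pot0=0,tumbler=0,mill=0,bowl=0,case0=.03)
for n in("top","side"):
    crop(n,f"pics/{n}1a.png",90 if n=="top" else 130,130,270 if n=='top' else 330,310 if n=='side' else 260,4)
    for t in Z:
        for r in mark_of(n,t)[:4]:
            if r['confidence']>.2: print(n,t,round(r['confidence'],2),np.round(r['uv'],1),atz(n,r['uv'],Z[t])[:2])
print(observe()['t'])
crop('top',"pics/top1b.png",270,125,380,235,5)
E
```

```text
top dispenser 0.82 [338.1 180.9] [ 0.5937 -0.2513]
top dispenser 0.74 [158.9 201.9] [0.5328 0.2646]
top tray 0.92 [168.3 195.1] [0.5526 0.2386]
top pedal_pad 0.62 [290.8 179.8] [ 0.5818 -0.1082]
top clip0 0.87 [161.6 167.5] [0.6253 0.2528]
top clip0 0.8 [162.8 202.7] [0.5247 0.2447]
top clip0 0.63 [161.9 229.6] [0.4502 0.2437]
top clip0 0.63 [159.6 184.4] [0.5765 0.2561]
top clip1 0.87 [161.6 167.5] [0.6253 0.2528]
top clip1 0.8 [162.8 202.7] [0.5247 0.2447]
top clip1 0.63 [161.9 229.6] [0.4502 0.2437]
top clip1 0.63 [159.6 184.4] [0.5765 0.2561]
top clip2 0.87 [161.6 167.5] [0.6253 0.2528]
top clip2 0.8 [162.8 202.7] [0.5247 0.2447]
top clip2 0.63 [161.9 229.6] [0.4502 0.2437]
top clip2 0.63 [159.6 184.4] [0.5765 0.2561]
top clip3 0.87 [161.6 167.5] [0.6253 0.2528]
top clip3 0.8 [162.8 202.7] [0.5247 0.2447]
top clip3 0.63 [161.9 229.6] [0.4502 0.2437]
top clip3 0.63 [159.6 184.4] [0.5765 0.2561]
top mat0 0.95 [116.8 230.5] [0.4508 0.3766]
top mat0 0.72 [121.  184.9] [0.5814 0.3738]
top mat1 0.95 [116.8 230.5] [0.4508 0.3766]
top mat1 0.72 [121.  184.9] [0.5814 0.3738]
top pot0 0.91
[... 1511 characters left out ...]
de mat1 0.89 [204.8 285.5] [0.4535 0.3691]
side mat1 0.49 [230.7 255.5] [0.4653 0.2166]
side pot0 0.86 [280.  267.7] [0.3126 0.1754]
side pot0 0.74 [261.3 182.4] [ 0.6139 -0.2247]
side pot0 0.7 [303.8 205.1] [ 0.4044 -0.1746]
side pot0 0.68 [223.2 212.6] [0.6209 0.0294]
side tumbler 0.93 [184.9 203.9] [0.7667 0.0613]
side tumbler 0.45 [202.2 253.3] [0.5496 0.2512]
side mill 0.56 [196.3 189.7] [ 0.7909 -0.0392]
side bowl 0.95 [346.8 181.7] [ 0.3364 -0.4208]
side bowl 0.45 [265.1 179.4] [ 0.6131 -0.2529]
side case0 0.69 [214.4 249.3] [0.5077 0.2439]
side case0 0.63 [263.6 167.2] [ 0.6417 -0.2877]
side case0 0.4 [264.3 173. ] [ 0.6161 -0.2493]
side case0 0.37 [265.9 180.6] [ 0.582  -0.2027]
1.6
```

View pics/top1a.png

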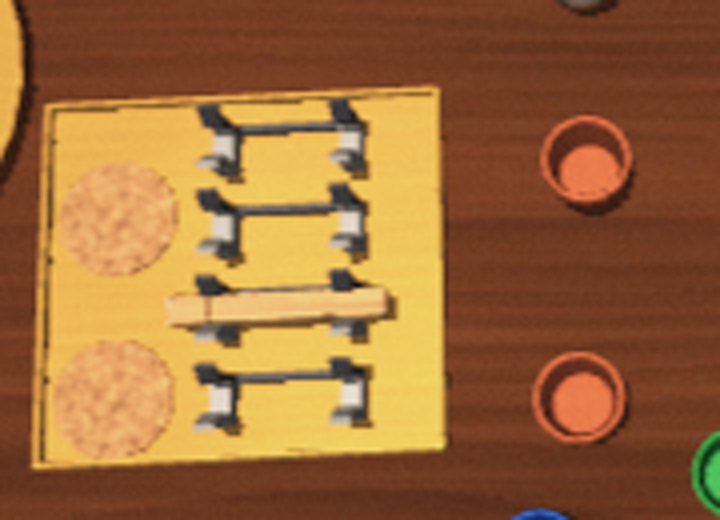

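View pics/side1a.png

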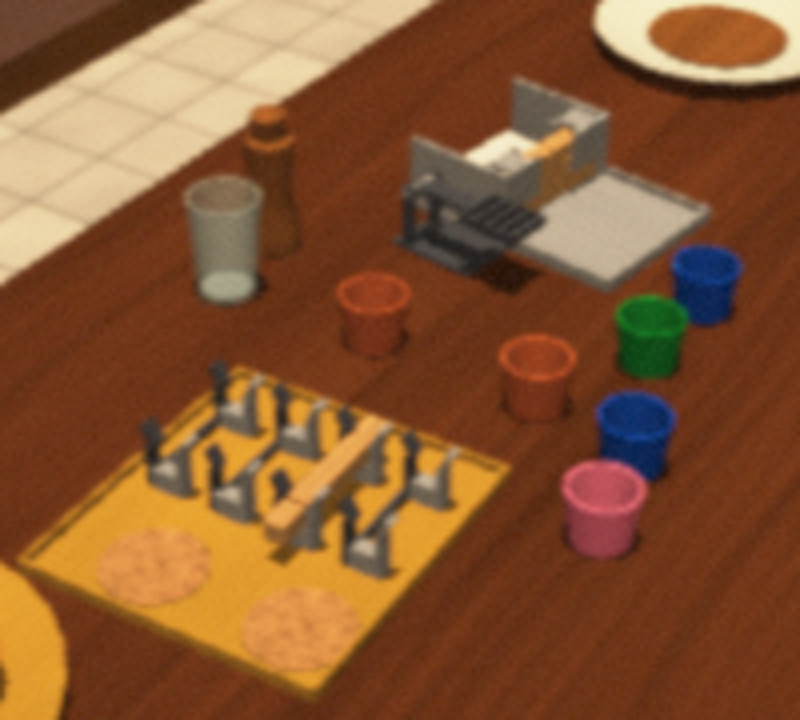

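View pics/top1b.png

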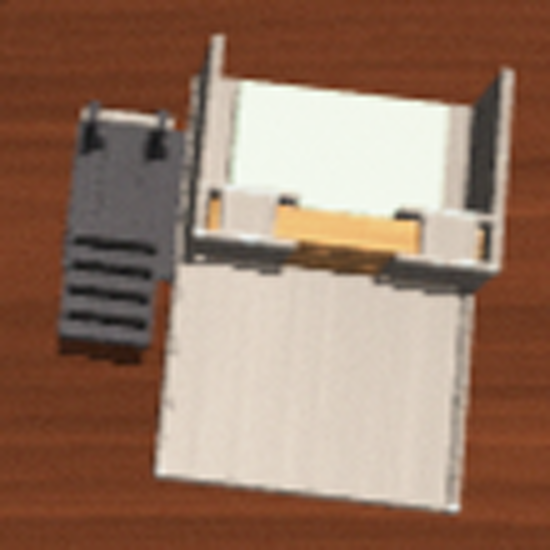

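```bash
python3 - <<'E'
from h import *
import plant
np.set_printoptions(precision=4,suppress=True)
print([k for k in dir(plant) if not k.startswith('__')]); print(globals().get('tcp_to_tips'))
img=snapshot('top'); side=snapshot('side')
crop('side',"pics/side2.png",220,140,320,210,7,side)
# tray corners (rim z .012)
for c in [(45,103),(439,87),(444,448),(33,466)]:
    print('tray',atz('top',(90+c[0]/4,130+c[1]/4),.012))
m=trace('top','tray')
for r in m[:2]: print(r['confidence'],r['rect'])
# mats / pots by colour
hsv=cv2.cvtColor(img,cv2.COLOR_BGR2HSV)
for nm,(u,v) in dict(potA=(236,170),potB=(234,230),matA=(119,185),matB=(118,230),tray=(190,240),wood=(250,200),tumb=(235,122)).items(): print(nm,hsv[v,u],img[v,u])
for t in ('pot0',):
    for cam in('top','side'):
        for r in trace(cam,t):
            print(cam,round(r['confidence'],2),np.round(r['rect'],1))
E
```

```text
['MotionError', 'camera_info', 'mark_of', 'observe', 'recognise', 'sign_off', 'snapshot', 'tcp_to_tips', 'trace']
0.014
tray [0.6665 0.4344 0.012 ]
tray [0.6783 0.1502 0.012 ]
tray [0.4177 0.1394 0.012 ]
tray [0.4061 0.4224 0.012 ]
0.87 [150.7, 197.2, 101.0, 98.3]
potA [  9 173 233] [ 75 122 233]
potB [  9 171 236] [ 78 123 236]
matA [ 14 147 221] [ 94 152 221]
matB [ 14 142 227] [101 160 227]
tray [ 23 148 241] [101 209 241]
wood [  9 175 109] [ 34  56 109]
tumb [ 36  24 169] [153 169 166]
top 0.97 [312.6 250.4  26.2  19. ]
top 0.94 [275.9 250.   21.8  23.2]
top 0.93 [235.1 168.8  25.7  22.7]
top 0.93 [227.1 270.   22.3  23.6]
top 0.77 [190.6 277.6  22.3  21.9]
top 0.6 [236.6 228.2  24.   25.8]
side 0.96 [280.9 257.8  18.7  24.3]
side 0.82 [223.4 209.6  16.   17.9]
side 0.74 [293.4 214.8  15.2  19.4]
side 0.65 [264.2 226.8  12.7  18.3]
side 0.54 [306.3 200.1  18.2  25.6]
side 0.3 [197.6 262.4 122.1  84.1]
```

View pics/side2.png

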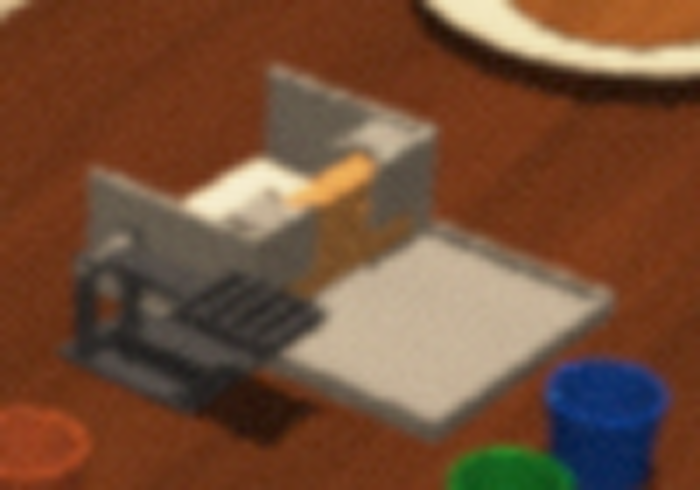

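```bash
python3 - <<'E'
from h import *
np.set_printoptions(precision=4,suppress=True)
img=snapshot('top'); 
big=cv2.resize(img,None,fx=4,fy=4,interpolation=cv2.INTER_CUBIC)
hsv=cv2.cvtColor(cv2.GaussianBlur(big,(9,9),0),cv2.COLOR_BGR2HSV)
def comp(mask,u,v,r):
    m=np.zeros_like(mask); cv2.circle(m,(int(u*4),int(v*4)),int(r*4),255,-1); m&=mask
    cs,_=cv2.findContours(m,cv2.RETR_EXTERNAL,cv2.CHAIN_APPROX_NONE); c=max(cs,key=cv2.contourArea)
    c=cv2.convexHull(c); e=cv2.fitEllipse(c); return (np.array(e[0])+.5)/4-.5,np.array(e[1])/4
cork=cv2.inRange(hsv,(8,90,150),(18,255,255))
for u,v in((119,185),(118,230)):
    p,a=comp(cork,u,v,18); print('mat',p,a,atz('top',p,.006))
terr=cv2.inRange(hsv,(4,150,150),(13,255,255))
for u,v in((236,170),(235,230)):
    p,a=comp(terr,u,v,18); print('pot',p,a,atz('top',p,.05))
def frame(o,yaw): 
    c,s=np.cos(yaw),np.sin(yaw); return lambda x,y,z=0:np.array([o[0]+c*x-s*y,o[1]+s*x+c*y,z])
T=frame((.5439,.2466),.0415)
print('mats pred',T(-.085,.125),T(.045,.125)); print('clips',*[T(x,0) for x in(-.09,-.03,.03,.09)])
# overlay
def draw(im,cam,pts,col,f=1,off=(0,0),closed=True):
    q=((proj(cam,pts)-off)*f).astype(np.int32); cv2.polylines(im,[q],closed,col,1)
th=np.linspace(0,6.28,40)
x0,y0=90,130
im=cv2.resize(img[y0:260,x0:270],None,fx=4,fy=4,interpolation=cv2.INTER_CUBIC)
P=lambda L:np.array([T(*l) for l in L])
draw(im,'top',P([(-.13,-.1,.012),(.13,-.1,.012),(.13,.18,.012),(-.13,.18,.012)]),(0,255,0),4,(x0,y0))
for mx in(-.085,.045): draw(im,'top',P([(mx+.042*np.cos(t),.125+.042*np.sin(t),.006) for t in th]),(255,0,0),4,(x0,y0))
for cx in(-.09,-.03,.03,.09): draw(im,'top',P([(cx-.01,-.075,.044),(cx+.01,-.075,.044),(cx+.01,.075,.044),(cx-.01,.075,.044)]),(0,0,255),4,(x0,y0))
cv2.imwrite('pics/ov1.png',im)
print([ (n,atz('top',p,z)) for n,p,z in(('ledgeBL',(301.4,220.4),.014),('ledgeBR',(361.4,227),.014),('padBL',(270+60/5,125+345/5),.066),('padBR',(270+148/5,125+345/5),.066),('padTL',(270+75/5,125+235/5),.066),('wallTL',(270+218/5,125+38/5),.074),('wallTR',(270+512/5,125+70/5),.074),('wallFL',(270+190/5,125+240/5),.074),('wallFR',(270+500/5,125+268/5),.074))])
E
```

```text
mat [117.5367 184.1621] [29.7176 34.2788] [0.5836 0.3838 0.006 ]
mat [117.9703 230.6797] [30.8541 34.3587] [0.4502 0.3733 0.006 ]
pot [235.9048 169.0749] [21.7131 23.1398] [0.6163 0.0424 0.05  ]
pot [234.0493 228.8018] [22.927  23.6823] [0.4502 0.0458 0.05  ]
mats pred [0.4538 0.368  0.    ] [0.5837 0.3734 0.    ]
clips [0.454  0.2429 0.    ] [0.5139 0.2454 0.    ] [0.5739 0.2478 0.    ] [0.6338 0.2503 0.    ]
[('ledgeBL', array([ 0.477 , -0.1404,  0.014 ])), ('ledgeBR', array([ 0.4581, -0.3081,  0.014 ])), ('padBL', array([ 0.5424, -0.0837,  0.066 ])), ('padBR', array([ 0.5424, -0.1314,  0.066 ])), ('padTL', array([ 0.6037, -0.0928,  0.066 ])), ('wallTL', array([ 0.7141, -0.1732,  0.074 ])), ('wallTR', array([ 0.6954, -0.3355,  0.074 ])), ('wallFL', array([ 0.5988, -0.1546,  0.074 ])), ('wallFR', array([ 0.583 , -0.3223,  0.074 ]))]
```

View pics/ov1.png

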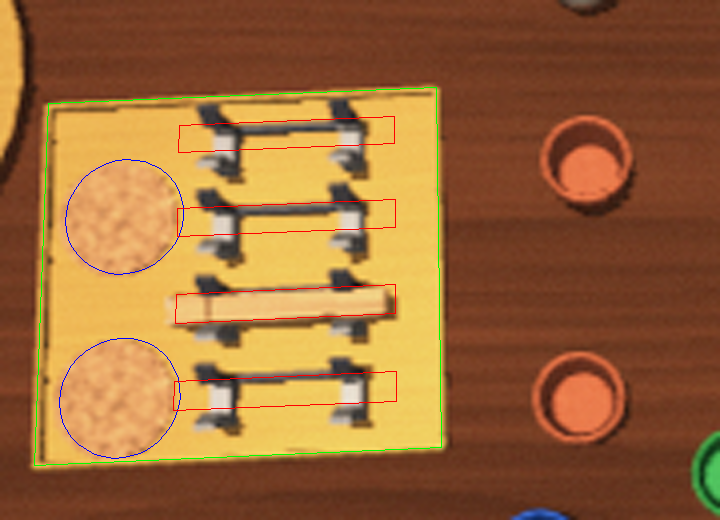

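```bash
cat >> h.py <<'E'
np.set_printoptions(precision=4,suppress=True)
def go(x,y,z,yaw):
    o=observe(); C=R.from_euler('xyz',o['ee_rot']); G=R.from_euler('xyz',[np.pi,0,yaw])
    print('shift',np.round(C.inv().apply(np.array([x,y,z])-o['eef_pos'])*1000,1),'turn',np.round(np.degrees((C.inv()*G).as_rotvec()),2),'t',o['t'])
DY=-.113; DO=np.array([.6027,-.2396]); TY=.0415; TO=np.array([.5429,.2483])
def fr(o,yaw,x,y): c,s=np.cos(yaw),np.sin(yaw); return o+np.array([c*x-s*y,s*x+c*y])
def disp(x,y): return fr(DO,DY,x,y)
def tray(x,y): return fr(TO,TY,x,y)
E
python3 - <<'E'
from h import *
print(disp(-.045,.125),disp(-.075,0))
go(.572,-.110,.15,1.458)
E
```

```text
[ 0.5721 -0.1103] [ 0.5282 -0.2311]
shift [ 525.3 -398.3   62.9] turn [  0.    -0.   -68.82] t 1.95
```

>>> {"fn": "move_arm", "kwargs": {"series": [[[525, -398, 63], [0, 0, -68.8], 1], [[525, -398, 63], [0, 0, -68.8], 1], [[525, -398, 63], [0, 0, -68.8], 1], [[525, -398, 63], [0, 0, -68.8], 1], [[525, -398, 63], [0, 0, -68.8], 1], [[525, -398, 63], [0, 0, -68.8], 1], [[525, -398, 63], [0, 0, -68.8], 1], [[525, -398, 63], [0, 0, -68.8], 1], [[525, -398, 63], [0, 0, -68.8], 1], [[525, -398, 63], [0, 0, -68.8], 1], [[525, -398, 63], [0, 0, -68.8], 1], [[525, -398, 63], [0, 0, -68.8], 1]], "newtons": 50}}

```text
t: 3.15
eef_pos: [0.5349, -0.1575, 0.156]
ee_rot: [3.141, 0.001, 1.457]
contact_force: [1.1, -0.7, 0.5]
width: 0.0002
```

```bash
python3 - <<'E'
from h import *
go(.572,-.110,.12,1.458)
E
```

```text
shift [51.4 31.4 36. ] turn [ 0.05  0.03 -0.06] t 3.15
```

>>> {"fn": "move_arm", "kwargs": {"series": [[[51, 31, 36], [0, 0, 0], 1], [[51, 31, 36], [0, 0, 0], 1], [[51, 31, 36], [0, 0, 0], 1], [[51, 31, 36], [0, 0, 0], 1]]}}

```text
t: 3.55
eef_pos: [0.57, -0.1123, 0.1197]
ee_rot: [-3.141, 0.001, 1.458]
contact_force: [-0.0, -0.0, -0.1]
width: 0.0001
```

```bash
python3 - <<'E'
from h import *
go(.572,-.110,.08,1.458); print(observe()['joint_positions'])
crop('top',"pics/t3.png",250,125,380,235,5);crop('side',"pics/s3.png",200,110,330,220,5)
E
```

```text
shift [ 2.5  1.8 39.7] turn [-0.05  0.04 -0.02] t 3.55
[ 0.5059  0.3969 -0.46    1.8282  0.2111  0.9655 -0.1573]
```

View pics/t3.png

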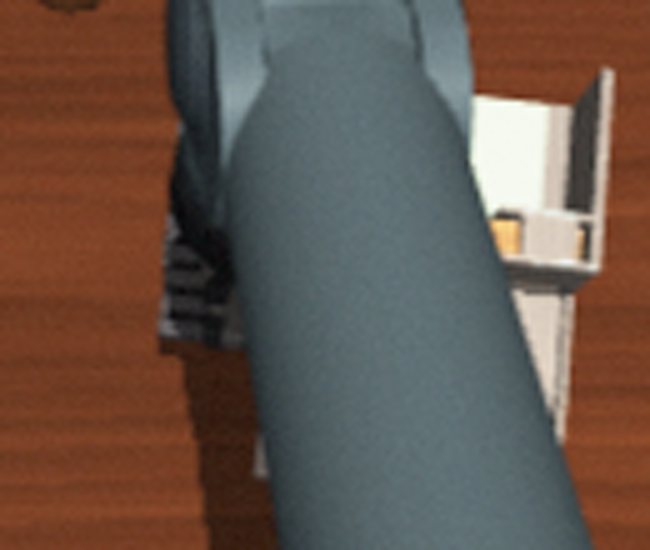

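View pics/s3.png

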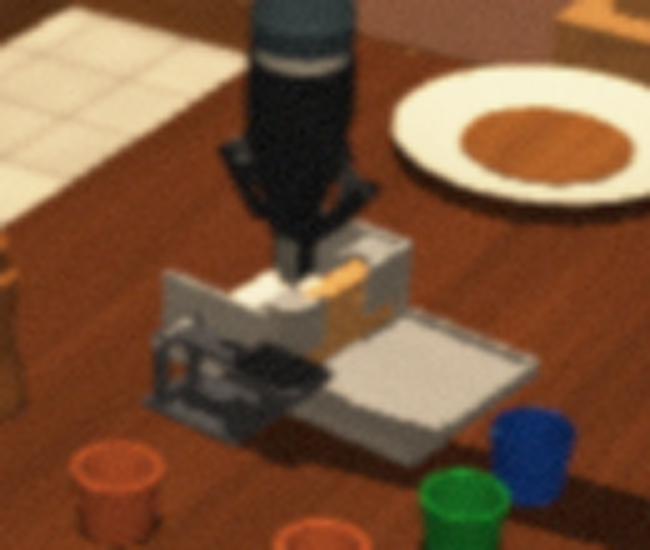

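>>> {"fn": "move_arm", "kwargs": {"series": [[[2, 2, 20], [0, 0, 0], 1], [[2, 2, 35], [0, 0, 0], 1], [[2, 2, 42], [0, 0, 0], 1], [[2, 2, 48], [0, 0, 0], 1], [[2, 2, 54], [0, 0, 0], 1], [[2, 2, 58], [0, 0, 0], 1], [[2, 2, 62], [0, 0, 0], 1], [[2, 2, 65], [0, 0, 0], 1]]}}

```text
t: 4.45
eef_pos: [0.5727, -0.1098, 0.0547]
ee_rot: [3.141, -0.0, 1.458]
contact_force: [-0.5, -0.4, -0.8]
width: 0.0002
```

```bash
python3 - <<'E'
from h import *
crop('side',"pics/s4.png",200,110,330,220,5); print(observe()['contact_force'],observe()['effort'])
E
```

```text
[ 0.3552  1.0605 -0.3904] [ -0.0634 -42.0271  -4.6653 -20.471    0.0218  -0.0634  -0.0041]
```

View pics/s4.png

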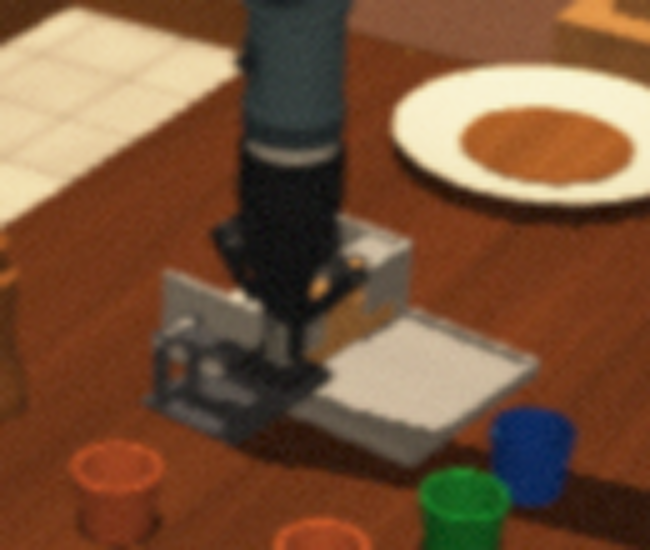

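```bash
python3 - <<'E'
from h import *
for n,o in(('side',(200,110)),('top',(250,125))):
    for p in((.5727,-.1098,.0407),(.5727,-.1098,.066),(.5727,-.1098,.1),(.5727,-.1098,.12)): print(n,p,(proj(n,p)-o)*5)
crop('top',"pics/t4.png",250,125,380,235,5)
for c in('side','top'):
  for k in ('pedal_pad','pedal'):
    for r in trace(c,k)[:2]: print(c,k,r['confidence'],r['rect'])
E
```

```text
side (0.5727, -0.1098, 0.0407) [[277.7593 398.2581]]
side (0.5727, -0.1098, 0.066) [[278.9916 368.7564]]
side (0.5727, -0.1098, 0.1) [[280.6775 328.3969]]
side (0.5727, -0.1098, 0.12) [[281.6855 304.265 ]]
top (0.5727, -0.1098, 0.0407) [[203.3342 300.205 ]]
top (0.5727, -0.1098, 0.066) [[207.1546 290.2833]]
top (0.5727, -0.1098, 0.1) [[212.5857 276.1784]]
top (0.5727, -0.1098, 0.12) [[215.9521 267.4357]]
side pedal_pad 0.8 [250.7, 182.3, 27.4, 17.3]
side pedal_pad 0.27 [196.2, 263.2, 121.7, 86.4]
side pedal 0.49 [212.2, 247.7, 29.1, 30.9]
side pedal 0.48 [252.1, 181.3, 28.3, 17.5]
top pedal_pad 0.65 [286.3, 184.6, 9.4, 12.6]
top pedal 0.47 [287.6, 186.9, 3.2, 8.2]
```

View pics/t4.png

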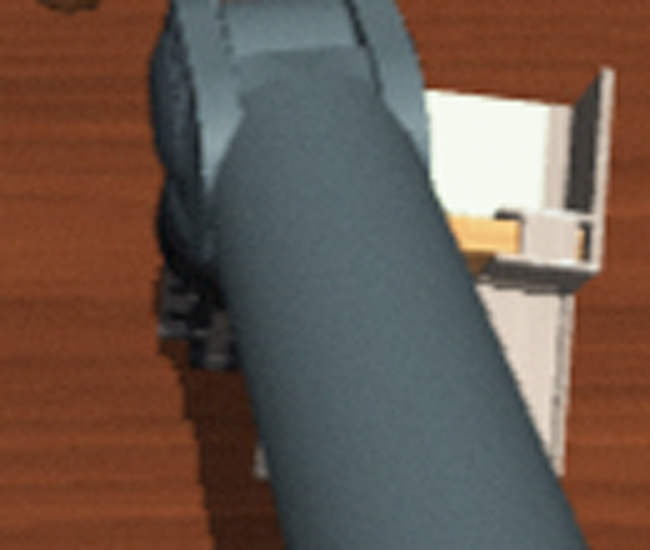

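>>> {"fn": "move_arm", "kwargs": {"series": [[[0, 0, -40], [0, 0, 0], 1], [[-60, 60, -65], [0, 0, 0], 0.6], [[-100, 100, -65], [0, 0, 0], 0.6], [[-100, 100, -65], [0, 0, 0], 0.6], [[-100, 100, -65], [0, 0, 0], 0.6], [[-100, 100, -65], [0, 0, 0], 0.6]]}}

```text
t: 5.35
eef_pos: [0.6608, -0.2222, 0.1196]
ee_rot: [3.141, -0.0, 1.455]
contact_force: [-0.1, 0.6, -0.2]
width: 0.0342
```

```bash
python3 - <<'E'
from h import *
o=observe();print(o['eef_pos'],o['ee_rot'],o['width'])
p=o['eef_pos']; Rm=R.from_euler('xyz',o['ee_rot'])
for n in('side','top'):
    im=snapshot(n)
    pts=[p+Rm.apply([0,0,d]) for d in(-.1,0,.014)]+[p+Rm.apply([0,s*o['width']/2,0]) for s in(-1,1)]
    q=proj(n,pts); c=q[1].astype(int); x0,y0=c[0]-60,c[1]-60; x0=max(x0,0);y0=max(y0,0)
    big=cv2.resize(im[y0:y0+100,x0:x0+120],None,fx=6,fy=6,interpolation=cv2.INTER_CUBIC)
    for k,u in enumerate(q): cv2.circle(big,tuple(((u-(x0,y0)+.5)*6).astype(int)),4,(0,255,0) if k!=1 else (0,0,255),-1)
    cv2.imwrite(f'pics/{n}5.png',big)
E
```

```text
[ 0.6608 -0.2222  0.1196] [ 3.1414 -0.      1.4546] 0.034248431677026916
```

View pics/side5.png

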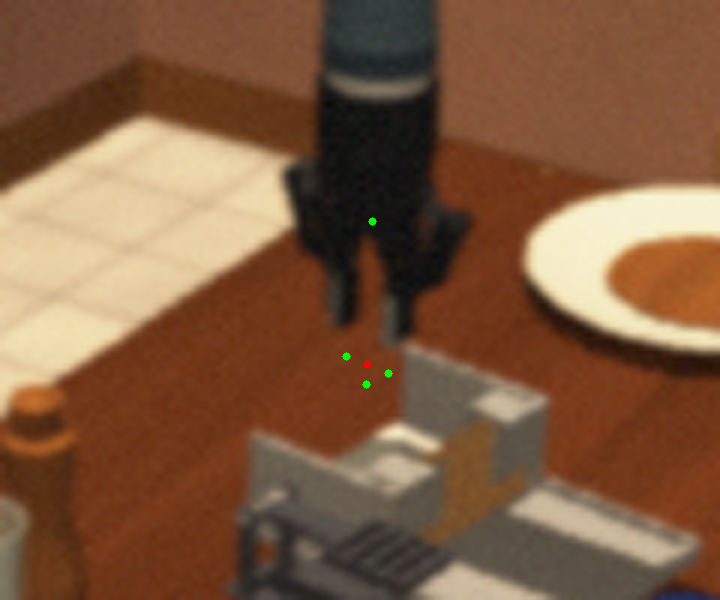

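View pics/top5.png

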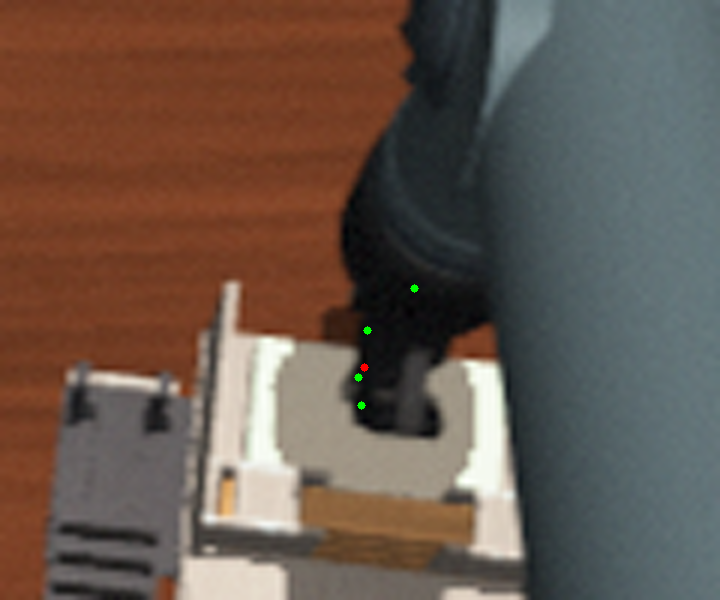

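```bash
python3 - <<'E'
from h import *
print('base',proj('side',(0,0,0)),proj('side',(0,0,.02)))
o=observe();p=o['eef_pos']
off={}
for n in('side','top'):
    c=proj(n,p)[0].astype(int); off[n]=np.array([max(c[0]-60,0),max(c[1]-60,0)])
print(off)
s=np.array([370,333])/6+off['side']-.5
for t in((365,420),(390,425),(400,420),(385,380)):
    print(t,tri(s,np.array(t)/6+off['top']-.5))
for z in(.106,.12,.13,.14,.15): print(z,atz('side',s,z))
E
```

```text
base [[398.3495 273.573 ]] [[399.6198 268.5484]]
{'side': array([191,  92]), 'top': array([273,  86])}
(365, 420) (array([ 0.6355, -0.2045,  0.1539]), np.float64(0.024088556788420836))
(390, 425) (array([ 0.638 , -0.2149,  0.1481]), np.float64(0.030432578165766333))
(400, 420) (array([ 0.641 , -0.22  ,  0.1451]), np.float64(0.030294668136648918))
(385, 380) (array([ 0.6501, -0.2178,  0.1456]), np.float64(0.012147335441881449))
0.106 [ 0.6959 -0.2842  0.106 ]
0.12 [ 0.682  -0.2605  0.12  ]
0.13 [ 0.6721 -0.2437  0.13  ]
0.14 [ 0.6622 -0.2268  0.14  ]
0.15 [ 0.6523 -0.2099  0.15  ]
```

```bash
python3 - <<'E'
from h import *
for n in('side','top'): cv2.imwrite(f'pics/{n}6.png',snapshot(n))
E
```

```text
(no output)
```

View pics/side6.png

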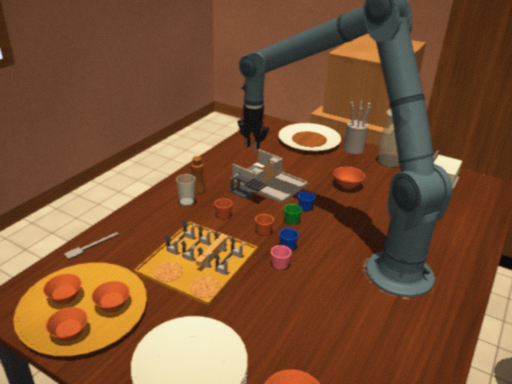

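View pics/top6.png

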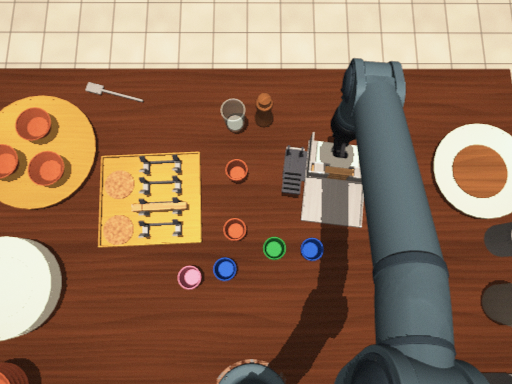

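```bash
python3 - <<'E'
from h import *
im=cv2.imread('pics/top6.png')[120:175,310:380]
im=np.clip(im.astype(float)*2.5,0,255).astype(np.uint8)
cv2.imwrite('pics/t7.png',cv2.resize(im,None,fx=10,fy=10,interpolation=cv2.INTER_CUBIC))
im=cv2.imread('pics/side6.png')[95:155,225:285]
im=np.clip(im.astype(float)*2.5,0,255).astype(np.uint8)
cv2.imwrite('pics/s7.png',cv2.resize(im,None,fx=10,fy=10,interpolation=cv2.INTER_CUBIC))
E
```

```text
(no output)
```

View pics/t7.png

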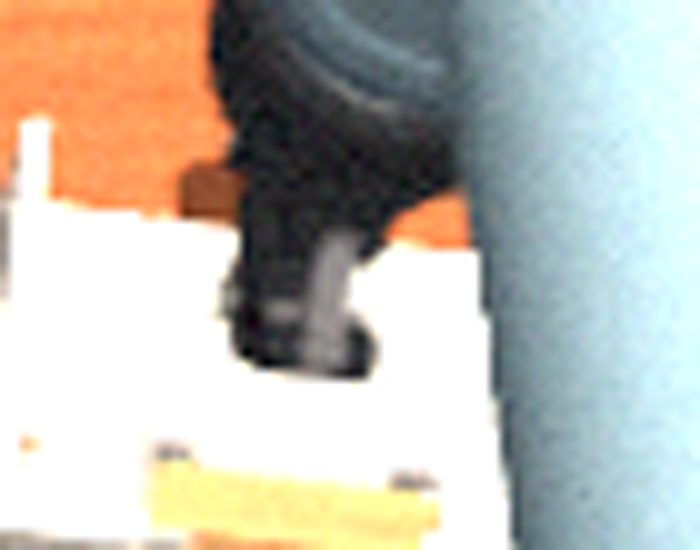

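View pics/s7.png

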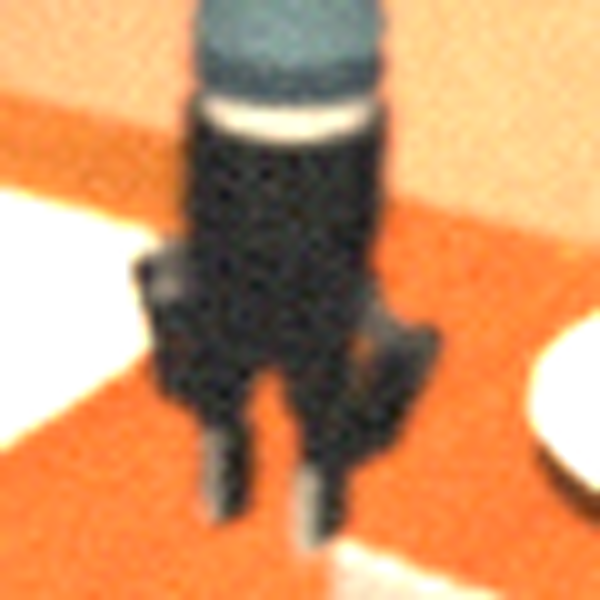

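```bash
python3 - <<'E'
from h import *
go(.572,-.110,.10,1.458)
E
```

```text
shift [ 97.7 -99.4  19.7] turn [-0.06 -0.07  0.14] t 5.55
```

>>> {"fn": "move_arm", "kwargs": {"series": [[[49, -50, 0], [0, 0, 0], 1], [[98, -99, 0], [0, 0, 0], 1], [[98, -99, 20], [0, 0, 0], 1], [[98, -99, 40], [0, 0, 0], 1], [[98, -99, 60], [0, 0, 0], 1], [[98, -99, 65], [0, 0, 0], 1], [[98, -99, 68], [0, 0, 0], 1], [[98, -99, 71], [0, 0, 0], 1], [[98, -99, 74], [0, 0, 0], 1]]}}

```text
t: 6.45
eef_pos: [0.5744, -0.1121, 0.0467]
ee_rot: [3.14, 0.0, 1.457]
contact_force: [-0.8, 0.3, 8.7]
width: 0.0003
```

```bash
python3 - <<'E'
from h import *
print(observe()['contact_force'],observe()['eef_pos'])
crop('side',"pics/s8.png",200,110,330,220,5)
E
```

```text
[-0.8341  0.2726  8.7293] [ 0.5744 -0.1121  0.0467]
```

View pics/s8.png

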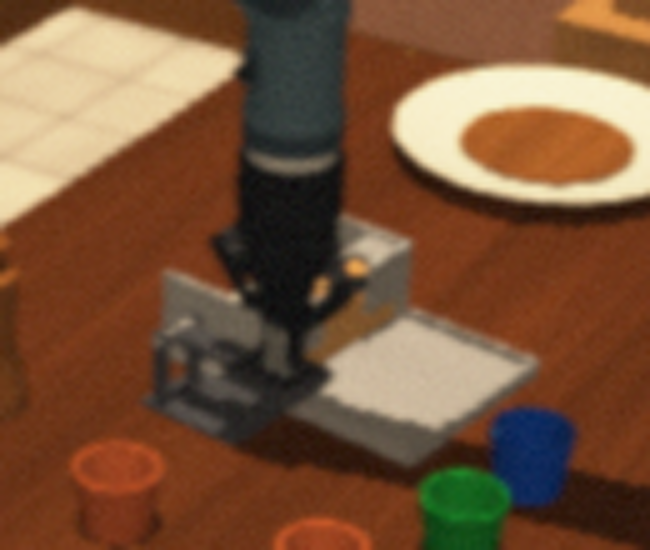

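>>> {"fn": "move_arm", "kwargs": {"series": [[[0, 0, 6], [0, 0, 0], 1], [[0, 0, 12], [0, 0, 0], 1], [[0, 0, 18], [0, 0, 0], 1], [[0, 0, 22], [0, 0, 0], 1], [[0, 0, 24], [0, 0, 0], 1], [[0, 0, 24], [0, 0, 0], 1]]}}

```text
t: 7.1
eef_pos: [0.576, -0.1124, 0.0246]
ee_rot: [3.137, 0.001, 1.457]
contact_force: [-0.9, 0.4, 10.0]
width: 0.0002
```

```bash
python3 - <<'E'
from h import *
print(observe()['contact_force'],observe()['eef_pos'])
crop('side',"pics/s9.png",200,110,330,220,5)
E
```

```text
[-0.9164  0.3618 10.0351] [ 0.576  -0.1124  0.0246]
```

View pics/s9.png

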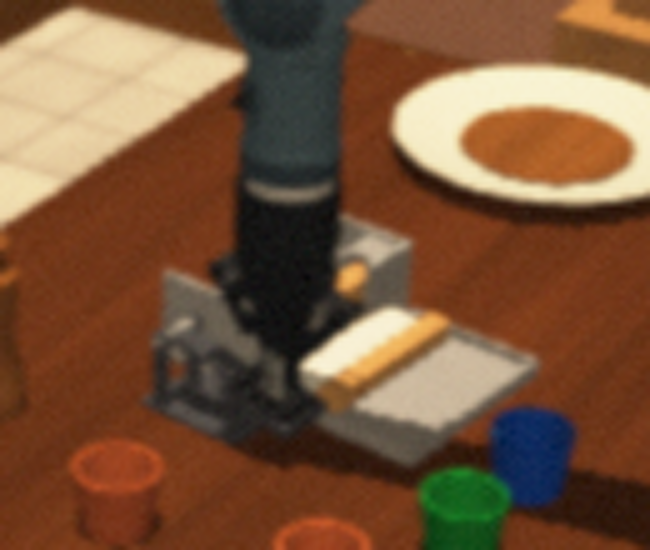

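Case pushed out, not yet clearly at the stop (10 N); press on gently until the force jumps.

>>> {"fn": "move_arm", "kwargs": {"series": [[[0, 0, 4], [0, 0, 0], 1], [[0, 0, 6], [0, 0, 0], 1], [[0, 0, 7], [0, 0, 0], 1], [[0, 0, 7], [0, 0, 0], 1]]}}

```text
t: 7.55
eef_pos: [0.5773, -0.1125, 0.0185]
ee_rot: [3.134, 0.001, 1.457]
contact_force: [-1.0, 0.6, 11.2]
width: -0.0004
```

>>> {"fn": "move_arm", "kwargs": {"series": [[[0, 0, 4], [0, 0, 0], 1], [[0, 0, 6], [0, 0, 0], 1], [[0, 0, 6], [0, 0, 0], 1]]}}

```text
t: 7.85
eef_pos: [0.5781, -0.1126, 0.0163]
ee_rot: [3.135, 0.002, 1.457]
contact_force: [-8.2, 1.4, 31.2]
width: -0.0003
```

>>> {"fn": "move_arm", "kwargs": {"series": [[[0, 0, 0], [0, 0, 0], 1], [[0, 0, 0], [0, 0, 0], 1], [[0, 0, -20], [0, 0, 0], 1], [[0, 0, -40], [0, 0, 0], 1], [[0, 0, -80], [0, 0, 0], 1], [[0, 0, -120], [0, 0, 0], 1], [[-60, 0, -140], [0, 0, 0], 0.6], [[-110, 0, -140], [0, 0, 0], 0.6], [[-110, 0, -140], [0, 0, 0], 0.6]]}}

```text
t: 8.75
eef_pos: [0.56, -0.231, 0.1508]
ee_rot: [3.139, 0.007, 1.447]
contact_force: [-0.9, -2.0, -0.0]
width: 0.0344
```

```bash
python3 - <<'E'
from h import *
print(observe()['contact_force'],observe()['eef_pos'])
crop('side',"pics/s10.png",200,110,330,220,5); crop('top',"pics/t10.png",270,125,380,235,5)
E
```

```text
[-0.9461 -2.006  -0.0456] [ 0.56   -0.231   0.1508]
```

View pics/s10.png

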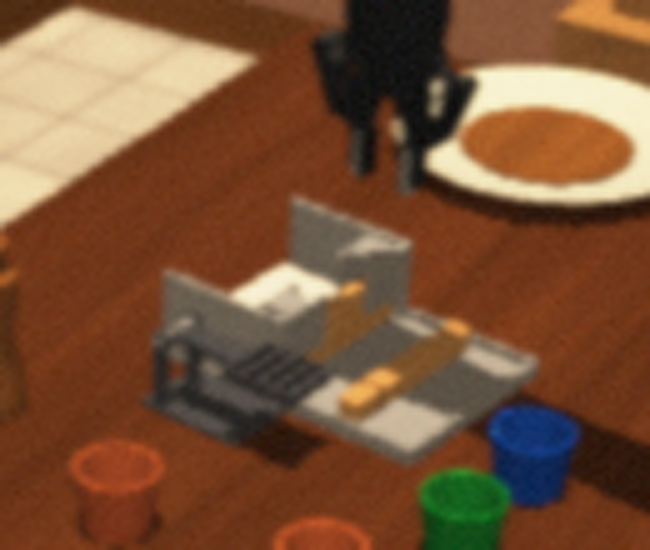

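View pics/t10.png

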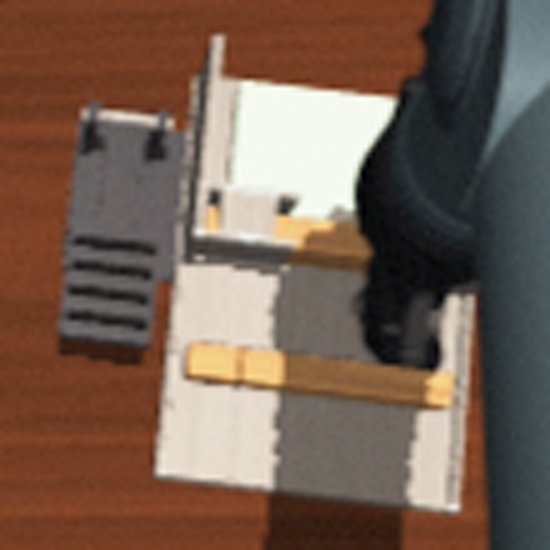

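```bash
python3 - <<'E'
from h import *
s=np.array((385,182))/5+(200,110)-.4
for z in(.15,.16,.165,.17,.175,.18): print(z,atz('side',s,z))
print('case',atz('top',np.array((318,374))/5+(270,125)-.4,.026),atz('top',np.array((187,360))/5+(270,125)-.4,.026),atz('top',np.array((450,388))/5+(270,125)-.4,.026))
print('case side',atz('side',np.array((402,362))/5+(200,110)-.4,.026))
for r in mark_of('top','case0')[:3]+mark_of('side','case0')[:3]: print(r)
go(.528,-.2311,.06,1.458)
E
```

```text
0.15 [ 0.5805 -0.2699  0.15  ]
0.16 [ 0.5714 -0.2523  0.16  ]
0.165 [ 0.5669 -0.2435  0.165 ]
0.17 [ 0.5624 -0.2347  0.17  ]
0.175 [ 0.5578 -0.2259  0.175 ]
0.18 [ 0.5533 -0.2171  0.18  ]
case [ 0.5345 -0.2297  0.026 ] [ 0.5426 -0.1564  0.026 ] [ 0.5264 -0.3035  0.026 ]
case side [ 0.5354 -0.2301  0.026 ]
{'uv': [158.2, 204.9], 'confidence': 0.87}
{'uv': [336.5, 173.4], 'confidence': 0.67}
{'uv': [236.1, 122.6], 'confidence': 0.61}
{'uv': [215.2, 250.6], 'confidence': 0.7}
{'uv': [281.0, 186.5], 'confidence': 0.6}
{'uv': [205.9, 285.8], 'confidence': 0.51}
shift [-15.1 -31.5  88.5] turn [-0.01 -0.1  -0.01] t 8.95
```

```bash
python3 - <<'E'
from h import *
go(.5345,-.2305,-.004,1.460)
E
```

```text
shift [-13.8 -25.1 152.5] turn [-0.01 -0.1  -0.12] t 8.95
```

>>> {"fn": "move_arm", "kwargs": {"series": [[[-14, -25, 40], [0, 0, 0], 0.47], [[-14, -25, 80], [0, 0, 0], 0.47], [[-14, -25, 110], [0, 0, 0], 0.47], [[-14, -25, 130], [0, 0, 0], 0.47], [[-14, -25, 140], [0, 0, 0], 0.47], [[-14, -25, 146], [0, 0, 0], 0.47], [[-14, -25, 150], [0, 0, 0], 0.47], [[-14, -25, 150], [0, 0, 0], 0.47]]}}

```text
t: 9.75
eef_pos: [0.5353, -0.2318, -0.0007]
ee_rot: [3.141, -0.0, 1.458]
contact_force: [-0.2, 0.3, 0.1]
width: 0.0451
```

```bash
python3 - <<'E'
from h import *
print(observe()['contact_force'],observe()['eef_pos'])
crop('side',"pics/s11.png",200,110,330,220,6)
E
```

```text
[-0.2144  0.3381  0.0575] [ 0.5353 -0.2318 -0.0007]
```

View pics/s11.png

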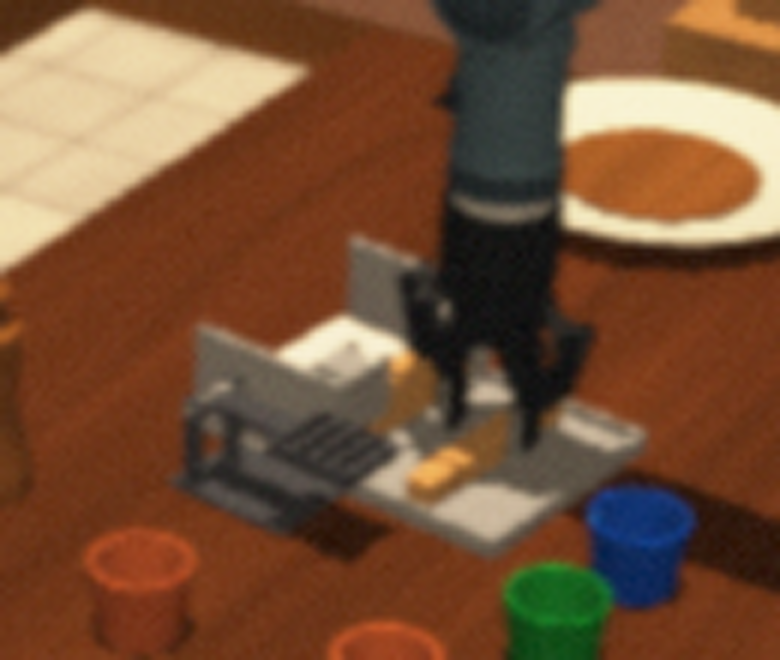

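>>> {"fn": "move_arm", "kwargs": {"series": [[[0, 0, 4], [0, 0, 0], 0.47], [[0, 0, 8], [0, 0, 0], 0.47], [[0, 0, 8], [0, 0, 0], 0.47]]}}

```text
t: 10.1
eef_pos: [0.534, -0.2324, -0.0096]
ee_rot: [-3.141, -0.0, 1.457]
contact_force: [0.7, -0.6, 0.7]
width: 0.0452
```

>>> {"fn": "move_arm", "kwargs": {"series": [[[0, 0, 0], [0, 0, 0], 0.7], [[0, 0, 0], [0, 0, 0], 0.85], [[0, 0, 0], [0, 0, 0], 1], [[0, 0, 0], [0, 0, 0], 1], [[0, 0, 0], [0, 0, 0], 1], [[0, 0, 0], [0, 0, 0], 1]], "newtons": 70}}

```text
t: 10.7
eef_pos: [0.535, -0.2325, -0.0089]
ee_rot: [3.141, 0.0, 1.458]
contact_force: [0.1, -0.2, 2.6]
width: 0.0187
```

```bash
python3 - <<'E'
from h import *
print(observe()['contact_force'],observe()['eef_pos'])
crop('side',"pics/s12.png",200,110,330,220,6)
E
```

```text
[ 0.0993 -0.2044  2.5867] [ 0.535  -0.2325 -0.0089]
```

View pics/s12.png

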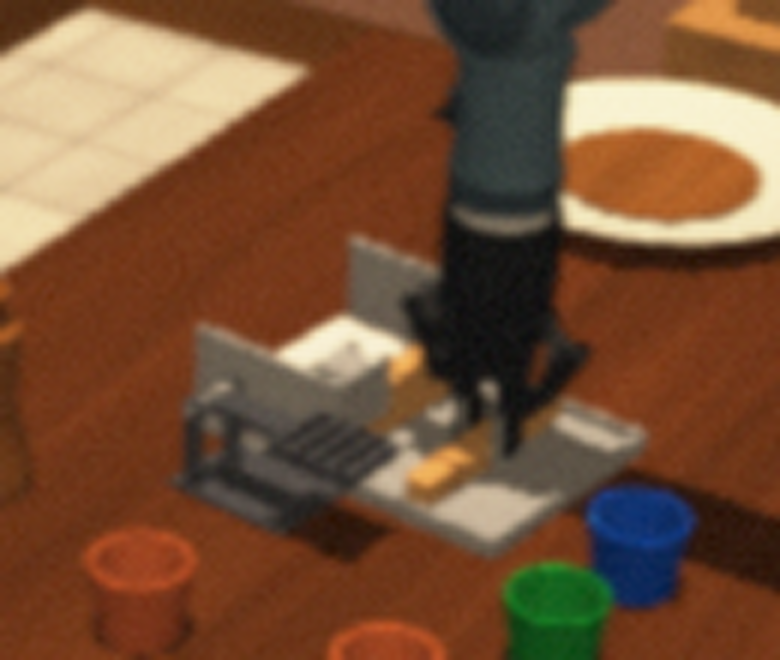

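```bash
python3 - <<'E'
from h import *
for x in(-.09,-.03,.03,.09): print(tray(x,0))
p=tray(.09,-.002); go(p[0],p[1],.14,np.pi/2+TY)
E
```

```text
[0.453  0.2446]
[0.5129 0.2471]
[0.5729 0.2495]
[0.6328 0.252 ]
shift [ 490.4   43.  -149. ] turn [ 0.05  0.02 -8.86] t 10.75
```

>>> {"fn": "move_arm", "kwargs": {"series": [[[0, 0, -40], [0, 0, 0], 1], [[0, 0, -80], [0, 0, 0], 1], [[0, 0, -120], [0, 0, 0], 1], [[0, 0, -149], [0, 0, 0], 1], [[40, 5, -149], [0, 0, -4], 1], [[80, 10, -149], [0, 0, -8.9], 1], [[120, 15, -149], [0, 0, -8.9], 1], [[165, 20, -149], [0, 0, -8.9], 1], [[210, 25, -149], [0, 0, -8.9], 1], [[255, 30, -149], [0, 0, -8.9], 1], [[300, 36, -149], [0, 0, -8.9], 1], [[345, 43, -149], [0, 0, -8.9], 1]]}}

```text
t: 11.95
eef_pos: [0.6154, 0.1069, 0.1389]
ee_rot: [-3.14, 0.001, 1.613]
contact_force: [0.3, -0.9, -0.8]
width: 0.0181
```

```bash
python3 - <<'E'
from h import *
p=tray(.09,-.002); go(p[0],p[1],.10,np.pi/2+TY); print(observe()['width'])
E
```

```text
shift [142.3  23.6  38.8] turn [-0.1   0.04  0.03] t 11.95
0.018090905279409732
```

>>> {"fn": "move_arm", "kwargs": {"series": [[[40, 6, 0], [0, 0, 0], 1], [[80, 12, 0], [0, 0, 0], 1], [[120, 18, 0], [0, 0, 0], 1], [[142, 24, 20], [0, 0, 0], 1], [[142, 24, 50], [0, 0, 0], 1], [[142, 24, 50], [0, 0, 0], 1], [[142, 24, 50], [0, 0, 0], 1]]}}

```text
t: 12.65
eef_pos: [0.6331, 0.2468, 0.0882]
ee_rot: [-3.138, 0.002, 1.612]
contact_force: [-0.1, 0.4, 0.3]
width: 0.0184
```

```bash
python3 - <<'E'
from h import *
p=tray(.09,-.002); go(p[0],p[1],.05,np.pi/2+TY); print(observe()['width'],observe()['eef_pos'])
crop('side',"pics/s13.png",120,170,260,270,5.5); crop('top',"pics/t13.png",80,130,240,250,5)
E
```

```text
shift [ 3.4  0.  38.2] turn [-0.2   0.13 -0.01] t 12.65
0.01838468970701463 [0.6331 0.2468 0.0882]
```

View pics/s13.png

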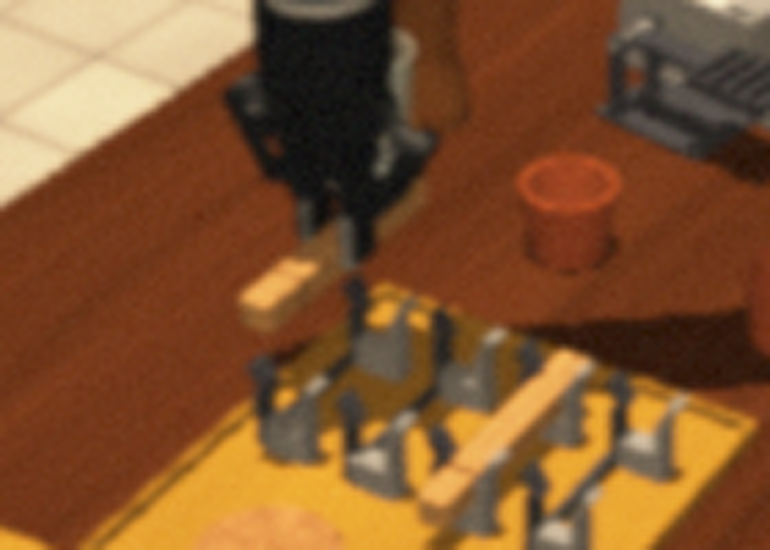

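View pics/t13.png

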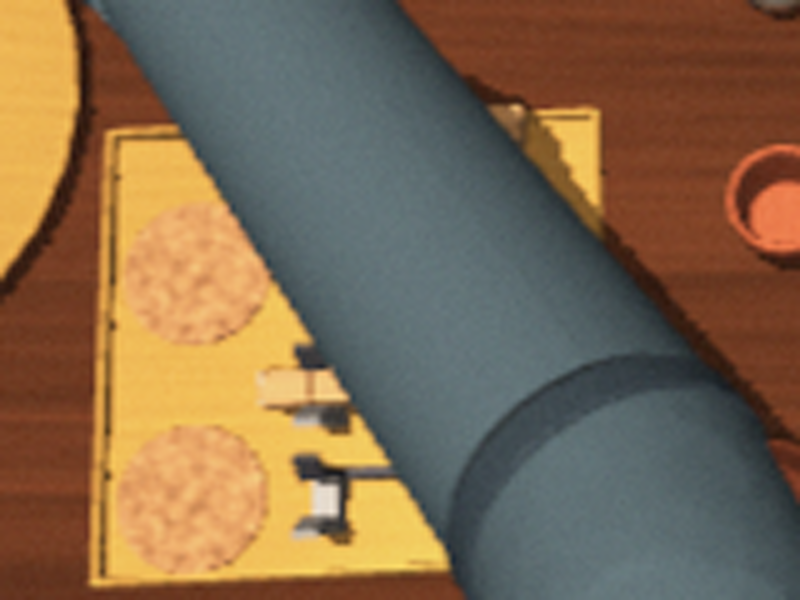

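```bash
python3 - <<'E'
from h import *
o=observe()['eef_pos']; c=o+np.array([0,.002,.025]); 
r=R.from_euler('z',TY)
for dx,dy,dz in((-.01,.075,.01),(.01,.075,.01),(-.01,.075,-.01),(.01,.075,-.01),(0,-.075,.01)):
    print((dx,dy,dz),(proj('side',c+r.apply([dx,dy,dz]))[0]-(120,170)+.5)*5.5)
E
```

```text
(-0.01, 0.075, 0.01) [260.2782 303.2485]
(0.01, 0.075, 0.01) [230.6003 291.805 ]
(-0.01, 0.075, -0.01) [262.5386 333.0648]
(0.01, 0.075, -0.01) [233.0638 321.5398]
(0, -0.075, 0.01) [405.0374 167.6969]
```

>>> {"fn": "move_arm", "kwargs": {"series": [[[3, 0, 12], [0, 0, 0], 1], [[3, 0, 24], [0, 0, 0], 1], [[3, 0, 34], [0, 0, 0], 1], [[3, 0, 34], [0, 0, 0], 1]]}}

```text
t: 13.15
eef_pos: [0.6321, 0.2502, 0.053]
ee_rot: [-3.137, 0.002, 1.613]
contact_force: [-0.4, -0.1, -0.4]
width: 0.0182
```

```bash
python3 - <<'E'
from h import *
print(observe()['width'],observe()['eef_pos'],observe()['contact_force'])
crop('side',"pics/s14.png",150,190,250,265,8)
E
```

```text
0.018207857042059534 [0.6321 0.2502 0.053 ] [-0.3555 -0.1084 -0.4257]
```

View pics/s14.png

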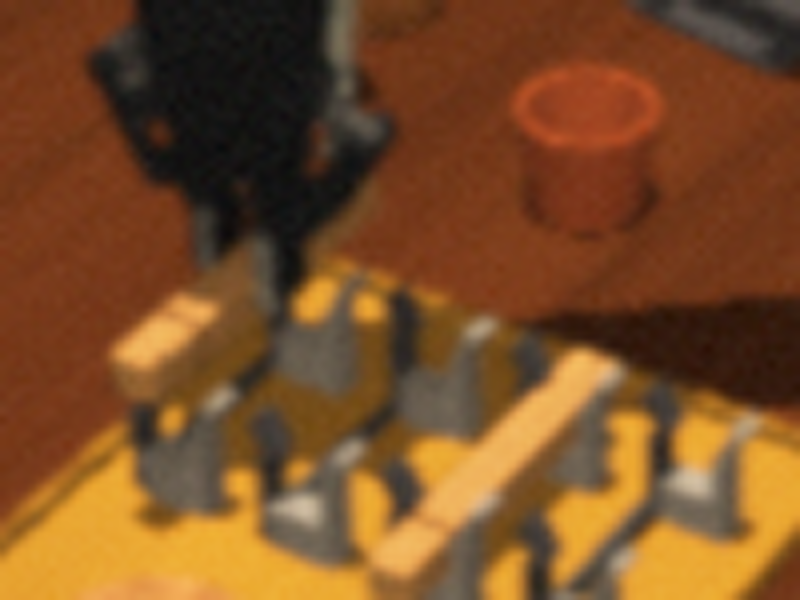

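```bash
cat >> h.py <<'E'
def box(im,cam,c,yaw,off,f,col):
    r=R.from_euler('z',yaw); v=np.array([[sx*.01,sy*.075,sz*.01] for sx in(-1,1) for sy in(-1,1) for sz in(-1,1)])
    q=((proj(cam,c+r.apply(v))-off+.5)*f).astype(int)
    for i in range(8):
        for j in range(i):
            if bin(i^j).count('1')==1: cv2.line(im,tuple(map(int,q[i])),tuple(map(int,q[j])),col,1)
E
python3 - <<'E'
from h import *
im=cv2.imread('pics/s14.png')
p=tray(.09,0); box(im,'side',np.array([*p,.078]),TY,(150,190),8,(255,0,0))
o=observe()['eef_pos']; box(im,'side',o+[0,.002,.025],TY,(150,190),8,(0,255,0))
p=tray(-.03,0); box(im,'side',np.array([*p,.034]),TY,(150,190),8,(255,0,255))
cv2.imwrite('pics/s14b.png',im)
E
```

```text
(no output)
```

View pics/s14b.png

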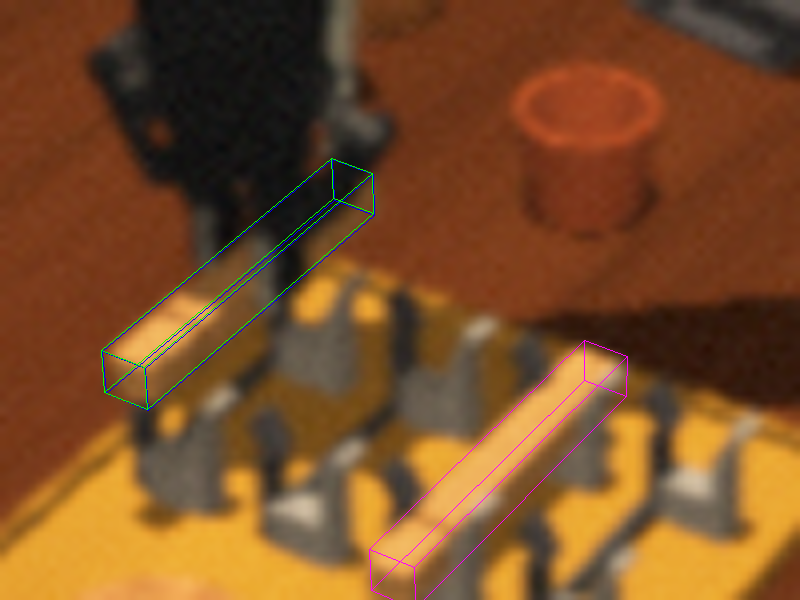

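>>> {"fn": "move_arm", "kwargs": {"series": [[[0, 1, 6], [0, 0, 0], 1], [[0, 1, 12], [0, 0, 0], 1], [[0, 1, 18], [0, 0, 0], 1], [[0, 1, 23], [0, 0, 0], 1], [[0, 1, 27], [0, 0, 0], 1]]}}

```text
t: 13.7
eef_pos: [0.633, 0.2522, 0.0283]
ee_rot: [-3.138, 0.0, 1.614]
contact_force: [-4.0, 1.4, 0.3]
width: 0.018
```

>>> {"fn": "move_arm", "kwargs": {"series": [[[0, 0, 4], [0, 0, 0], 1], [[0, 0, 8], [0, 0, 0], 1], [[0, 0, 12], [0, 0, 0], 1], [[0, 0, 15], [0, 0, 0], 1], [[0, 0, 18], [0, 0, 0], 1], [[0, 0, 19], [0, 0, 0], 1]]}}

```text
t: 14.3
eef_pos: [0.6355, 0.251, 0.0092]
ee_rot: [3.141, 0.0, 1.613]
contact_force: [-3.4, -0.9, 0.9]
width: 0.018
```

```bash
python3 - <<'E'
from h import *
print(observe()['width'],observe()['eef_pos'],observe()['contact_force'])
im=crop('side',"pics/s15.png",150,190,250,265,8)
im=cv2.imread('pics/s15.png')
p=tray(.09,0); box(im,'side',np.array([*p,.034]),TY,(150,190),8,(255,0,0))
cv2.imwrite('pics/s15.png',im)
E
```

```text
0.018035870095822984 [0.6355 0.251  0.0092] [-3.4006 -0.8737  0.9128]
```

View pics/s15.png

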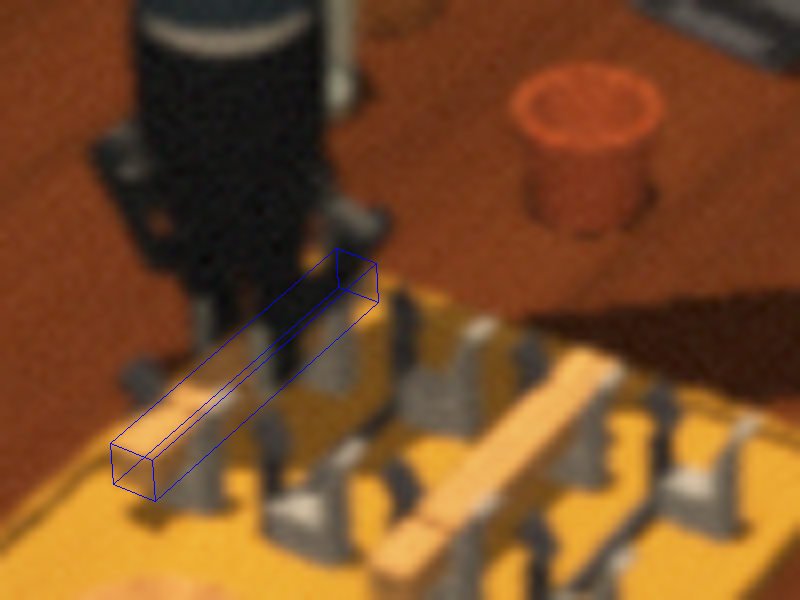

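>>> {"fn": "move_arm", "kwargs": {"series": [[[0, 0, 3], [0, 0, 0], 1], [[0, 0, 5], [0, 0, 0], 1], [[0, 0, 6], [0, 0, 0], 1], [[0, 0, 6], [0, 0, 0], 1]]}}

```text
t: 14.75
eef_pos: [0.6356, 0.251, 0.0091]
ee_rot: [3.142, 0.003, 1.612]
contact_force: [-11.1, -4.9, 21.2]
width: 0.0179
```

>>> {"fn": "move_arm", "kwargs": {"series": [[[0, 0, -4], [0, 0, 0], 0.9], [[0, 0, -4], [0, 0, 0], 0.6], [[0, 0, -4], [0, 0, 0], 0.6], [[0, 0, -4], [0, 0, 0], 0.6], [[0, 0, -40], [0, 0, 0], 0.6], [[0, 0, -80], [0, 0, 0], 0.6], [[-50, 0, -120], [0, 0, 0], 0.6], [[-100, 0, -130], [0, 0, 0], 0.6], [[-150, 0, -130], [0, 0, 0], 0.6], [[-190, 0, -130], [0, 0, 0], 0.6]]}}

```text
t: 15.75
eef_pos: [0.6447, 0.0634, 0.1355]
ee_rot: [3.137, -0.0, 1.613]
contact_force: [0.4, -0.9, -0.1]
width: 0.0341
```

```bash
python3 - <<'E'
from h import *
print(observe()['width'],observe()['eef_pos'],observe()['contact_force'])
off=(150,190);im=crop('side',"pics/s16.png",150,190,250,265,8)
im=cv2.imread('pics/s16.png')
for k in(.09,-.03):
  p=tray(k,0); box(im,'side',np.array([*p,.034]),TY,(150,190),8,(255,0,0))
cv2.imwrite('pics/s16.png',im)
crop('top',"pics/t16.png",90,140,250,260,5)
E
```

```text
0.0341347678084205 [0.6447 0.0634 0.1355] [ 0.4008 -0.8537 -0.0903]
```

View pics/s16.png

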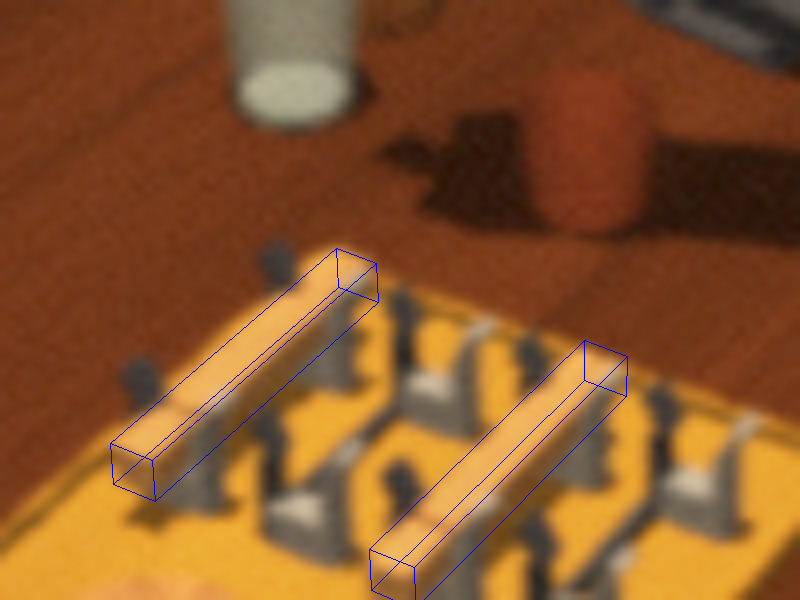

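View pics/t16.png

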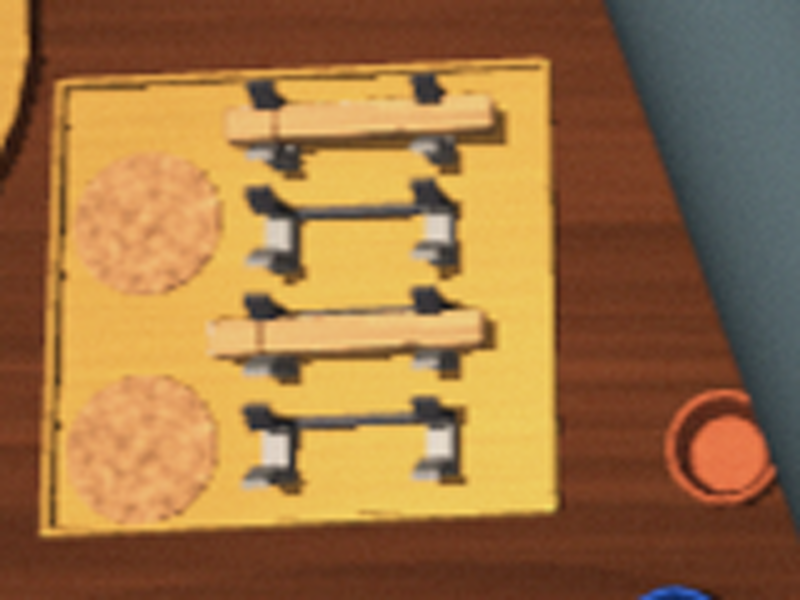

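```bash
python3 - <<'E'
from h import *
crop('side',"pics/s17.png",158,210,208,255,14)
crop('top',"pics/t17.png",125,145,205,220,9)
E
```

```text
(no output)
```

View pics/s17.png

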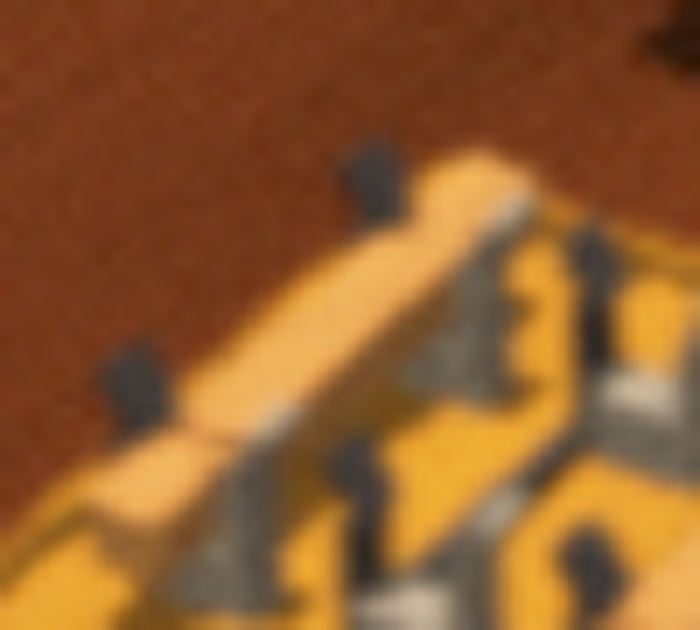

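View pics/t17.png

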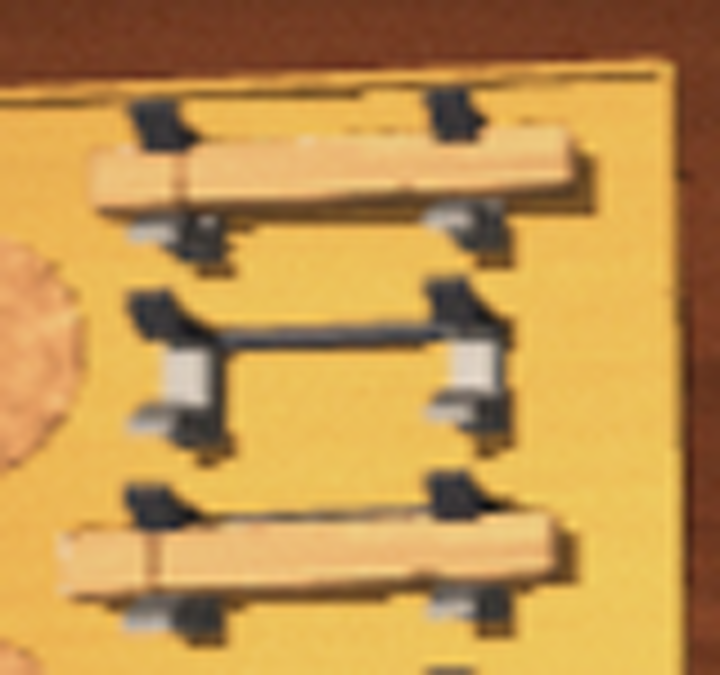

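```bash
python3 - <<'E'
from h import *
go(.574,-.111,.06,1.458)
E
```

```text
shift [-169.4  -76.2   73.7] turn [0.06 0.06 8.51] t 15.95
```

>>> {"fn": "move_arm", "kwargs": {"series": [[[-42, -19, 0], [0, 0, 4], 1], [[-84, -38, 0], [0, 0, 8.5], 1], [[-126, -57, 10], [0, 0, 8.5], 1], [[-169, -76, 30], [0, 0, 8.5], 1], [[-169, -76, 60], [0, 0, 8.5], 1], [[-169, -76, 73], [0, 0, 8.5], 1], [[-169, -76, 73], [0, 0, 8.5], 1]]}}

```text
t: 16.65
eef_pos: [0.5727, -0.1035, 0.0585]
ee_rot: [-3.137, -0.003, 1.469]
contact_force: [-0.2, 0.6, 0.1]
width: 0.0002
```

>>> {"fn": "move_arm", "kwargs": {"series": [[[0, 0, 8], [0, 0, 0], 1], [[0, 0, 14], [0, 0, 0], 1], [[0, 0, 20], [0, 0, 0], 1], [[0, 0, 26], [0, 0, 0], 1], [[0, 0, 32], [0, 0, 0], 1], [[0, 0, 36], [0, 0, 0], 1], [[0, 0, 40], [0, 0, 0], 1], [[0, 0, 42], [0, 0, 0], 1], [[0, 0, 44], [0, 0, 0], 1], [[0, 0, 45], [0, 0, 0], 1]]}}

```text
t: 17.65
eef_pos: [0.5787, -0.1051, 0.0196]
ee_rot: [3.134, -0.001, 1.467]
contact_force: [-1.7, 1.7, 12.3]
width: -0.0003
```

>>> {"fn": "move_arm", "kwargs": {"series": [[[0, 0, 3], [0, 0, 0], 1], [[0, 0, 5], [0, 0, 0], 1], [[0, 0, 6], [0, 0, 0], 1], [[0, 0, 6], [0, 0, 0], 1]]}}

```text
t: 18.05
eef_pos: [0.5796, -0.1052, 0.0167]
ee_rot: [3.133, 0.0, 1.467]
contact_force: [-6.9, 2.1, 26.5]
width: -0.0002
```

Stop reached (26 N). Hold, release, retreat.

>>> {"fn": "move_arm", "kwargs": {"series": [[[0, 0, 1], [0, 0, 0], 1], [[0, 0, 1], [0, 0, 0], 1], [[0, 0, 1], [0, 0, 0], 1], [[0, 0, -20], [0, 0, 0], 1], [[0, 0, -45], [0, 0, 0], 1], [[0, 0, -90], [0, 0, 0], 1], [[0, 0, -120], [0, 0, 0], 0.5], [[-45, -15, -120], [0, 0, 0], 0.47], [[-90, -30, -120], [0, 0, 0], 0.47], [[-125, -45, -120], [0, 0, 0], 0.47], [[-125, -45, -120], [0, 0, 0], 0.47]]}}

```text
t: 19.15
eef_pos: [0.5126, -0.2347, 0.1299]
ee_rot: [-3.14, 0.005, 1.454]
contact_force: [-0.1, -1.2, -0.4]
width: 0.0452
```

```bash
python3 - <<'E'
from h import *
print(observe()['contact_force'],observe()['eef_pos'])
crop('side',"pics/s20.png",220,130,320,205,8); crop('top',"pics/t20.png",270,125,380,235,5)
E
```

```text
[-0.1137 -1.2463 -0.4261] [ 0.5126 -0.2347  0.1299]
```

View pics/s20.png

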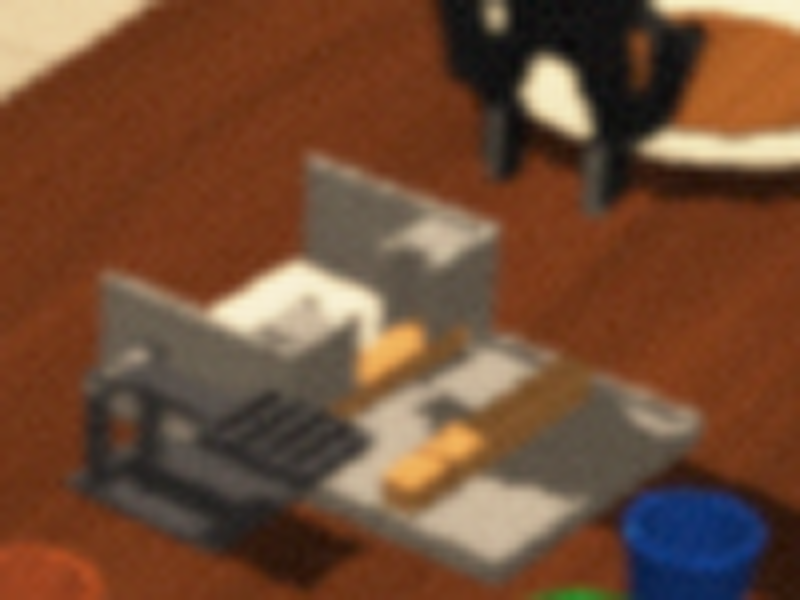

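View pics/t20.png

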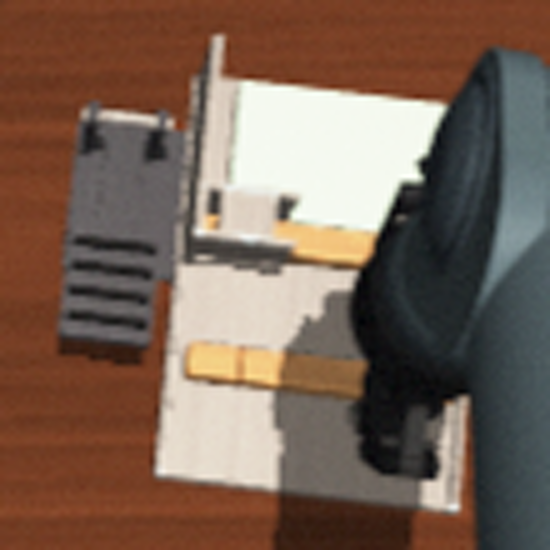

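```bash
python3 - <<'E'
from h import *
go(.535,-.2305,-.009,1.458)
E
```

```text
shift [ -0.7  19.  139.2] turn [0.06 0.02 0.23] t 19.25
```

>>> {"fn": "move_arm", "kwargs": {"series": [[[0, 19, 20], [0, 0, 0], 0.47], [[0, 19, 60], [0, 0, 0], 0.47], [[0, 19, 95], [0, 0, 0], 0.47], [[0, 19, 115], [0, 0, 0], 0.47], [[0, 19, 125], [0, 0, 0], 0.47], [[0, 19, 132], [0, 0, 0], 0.47], [[0, 19, 136], [0, 0, 0], 0.47], [[0, 19, 138], [0, 0, 0], 0.47], [[0, 19, 138], [0, 0, 0], 0.47]]}}

```text
t: 20.15
eef_pos: [0.5358, -0.2288, -0.0075]
ee_rot: [3.14, 0.0, 1.465]
contact_force: [0.2, -0.3, 0.1]
width: 0.0454
```

>>> {"fn": "move_arm", "kwargs": {"series": [[[0, 0, 0], [0, 0, 0], 0.7], [[0, 0, 0], [0, 0, 0], 0.85], [[0, 0, 0], [0, 0, 0], 1], [[0, 0, 0], [0, 0, 0], 1], [[0, 0, 0], [0, 0, 0], 1], [[0, 0, 0], [0, 0, 0], 1]], "newtons": 70}}

```text
t: 20.75
eef_pos: [0.536, -0.2291, -0.0072]
ee_rot: [3.14, 0.001, 1.464]
contact_force: [-0.9, 0.2, 5.5]
width: 0.0181
```

```bash
python3 - <<'E'
from h import *
p=tray(.03,-.002); go(p[0],p[1],.14,np.pi/2+TY)
E
```

```text
shift [ 477.8  -13.7 -147.5] turn [ 0.1   0.05 -8.48] t 20.75
```

>>> {"fn": "move_arm", "kwargs": {"series": [[[0, 0, -40], [0, 0, 0], 1], [[0, 0, -80], [0, 0, 0], 1], [[0, 0, -120], [0, 0, 0], 1], [[0, 0, -147], [0, 0, 0], 1], [[40, -1, -147], [0, 0, -4], 1], [[80, -2, -147], [0, 0, -8.5], 1], [[125, -3, -147], [0, 0, -8.5], 1], [[170, -5, -147], [0, 0, -8.5], 1], [[215, -6, -147], [0, 0, -8.5], 1], [[260, -8, -147], [0, 0, -8.5], 1], [[305, -9, -147], [0, 0, -8.5], 1], [[350, -10, -147], [0, 0, -8.5], 1]]}}

```text
t: 21.95
eef_pos: [0.5614, 0.1217, 0.1381]
ee_rot: [-3.141, 0.001, 1.613]
contact_force: [0.2, -0.2, -0.5]
width: 0.0181
```

```bash
python3 - <<'E'
from h import *
p=tray(.03,0.001); go(p[0],p[1],.06,np.pi/2+TY); print(observe()['width'])
E
```

```text
shift [128.2  16.9  78. ] turn [-0.06  0.03  0.03] t 21.95
0.0180952323098729
```

>>> {"fn": "move_arm", "kwargs": {"series": [[[40, 6, 0], [0, 0, 0], 1], [[80, 12, 0], [0, 0, 0], 1], [[115, 18, 0], [0, 0, 0], 1], [[128, 18, 20], [0, 0, 0], 1], [[128, 18, 50], [0, 0, 0], 1], [[128, 18, 78], [0, 0, 0], 1], [[128, 18, 78], [0, 0, 0], 1], [[128, 18, 78], [0, 0, 0], 1]]}}

```text
t: 22.75
eef_pos: [0.574, 0.2485, 0.06]
ee_rot: [-3.139, 0.001, 1.613]
contact_force: [0.4, 0.0, 0.6]
width: 0.0182
```

```bash
python3 - <<'E'
from h import *
p=tray(.03,0.001); go(p[0],p[1],.0105,np.pi/2+TY); o=observe();print(o['width'],o['eef_pos'],o['contact_force'])
crop('side',"pics/s21.png",150,190,250,265,8)
im=cv2.imread('pics/s21.png')
p=tray(.03,0); box(im,'side',np.array([*p,o['eef_pos'][2]+.0235]),TY,(150,190),8,(255,0,0))
cv2.imwrite('pics/s21.png',im)
E
```

```text
shift [ 2.1 -1.  49.5] turn [-0.12  0.04  0.03] t 22.75
0.018194378609520414 [0.574  0.2485 0.06  ] [0.3815 0.0246 0.6384]
```

View pics/s21.png

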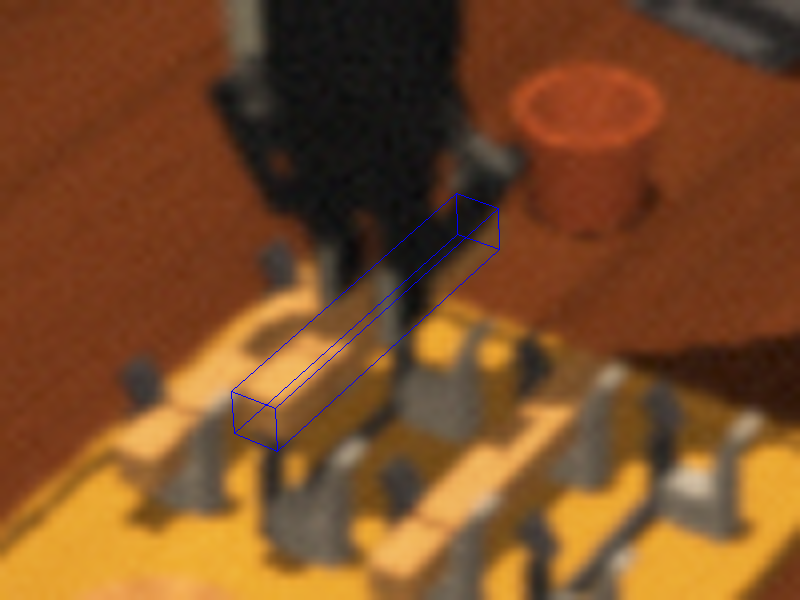

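>>> {"fn": "move_arm", "kwargs": {"series": [[[0, 0, 10], [0, 0, 0], 1], [[0, 0, 18], [0, 0, 0], 1], [[0, 0, 25], [0, 0, 0], 1], [[0, 0, 30], [0, 0, 0], 1], [[0, 0, 34], [0, 0, 0], 1], [[0, 0, 38], [0, 0, 0], 1], [[0, 0, 42], [0, 0, 0], 1], [[0, 0, 45], [0, 0, 0], 1], [[0, 0, 48], [0, 0, 0], 1], [[0, 0, 50], [0, 0, 0], 1]]}}

```text
t: 23.8
eef_pos: [0.5754, 0.2487, 0.0108]
ee_rot: [3.141, 0.0, 1.613]
contact_force: [-4.9, -1.2, 10.1]
width: 0.0182
```

>>> {"fn": "move_arm", "kwargs": {"series": [[[0, 0, 3], [0, 0, 0], 1], [[0, 0, 5], [0, 0, 0], 1], [[0, 0, 5], [0, 0, 0], 1]]}}

```text
t: 24.1
eef_pos: [0.5755, 0.2487, 0.0107]
ee_rot: [3.141, 0.004, 1.612]
contact_force: [-11.5, -5.9, 23.9]
width: 0.018
```

>>> {"fn": "move_arm", "kwargs": {"series": [[[0, 0, -4], [0, 0, 0], 0.9], [[0, 0, -4], [0, 0, 0], 0.6], [[0, 0, -4], [0, 0, 0], 0.6], [[0, 0, -4], [0, 0, 0], 0.6], [[0, 0, -40], [0, 0, 0], 0.6], [[0, 0, -80], [0, 0, 0], 0.6], [[-50, 0, -120], [0, 0, 0], 1], [[-100, 0, -130], [0, 0, 0], 1], [[-150, 0, -130], [0, 0, 0], 1], [[-200, 0, -130], [0, 0, 0], 1], [[-240, 0, -130], [0, 0, 0], 1], [[-280, 0, -130], [0, 0, 0], 1]]}}

```text
t: 25.3
eef_pos: [0.5873, -0.0345, 0.136]
ee_rot: [3.14, 0.001, 1.61]
contact_force: [1.0, 1.1, 0.1]
width: -0.0
```

```bash
python3 - <<'E'
from h import *
go(.574,-.111,.058,1.458)
crop('side',"pics/s22.png",150,190,250,265,8)
crop('top',"pics/t22.png",90,140,250,260,5)
E
```

```text
shift [-75.8 -16.5  78.1] turn [0.12 0.07 8.73] t 25.3
```

View pics/s22.png

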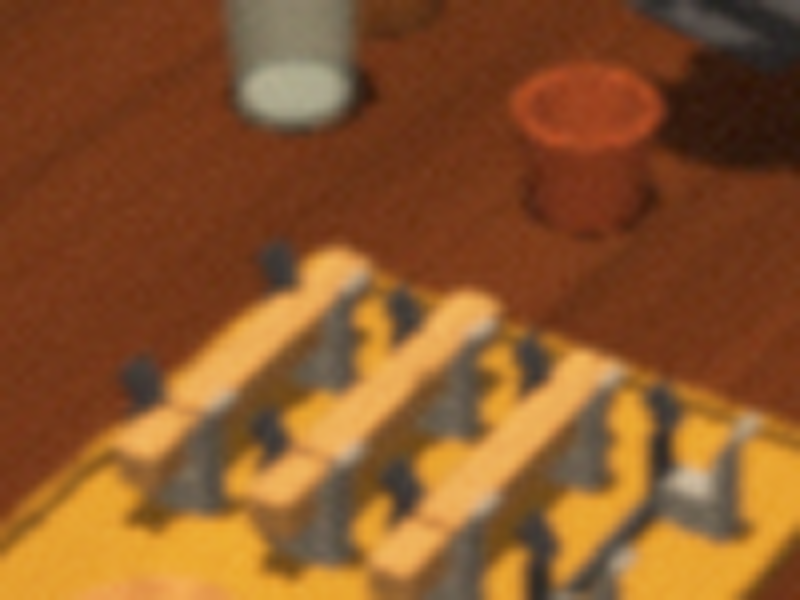

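View pics/t22.png

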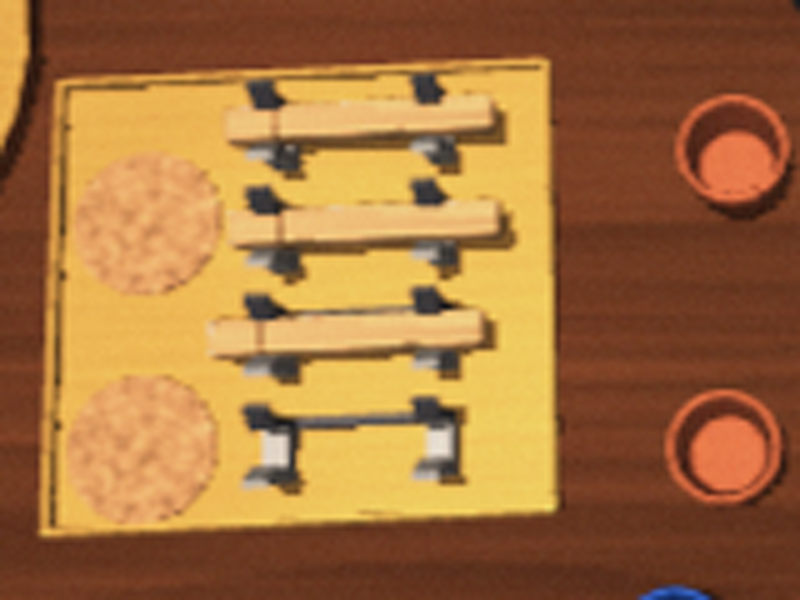

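>>> {"fn": "move_arm", "kwargs": {"series": [[[-40, -8, 10], [0, 0, 4], 1], [[-76, -17, 30], [0, 0, 8.7], 1], [[-76, -17, 60], [0, 0, 8.7], 1], [[-76, -17, 78], [0, 0, 8.7], 1], [[-76, -17, 78], [0, 0, 8.7], 1], [[-76, -17, 90], [0, 0, 8.7], 1], [[-76, -17, 100], [0, 0, 8.7], 1], [[-76, -17, 108], [0, 0, 8.7], 1], [[-76, -17, 114], [0, 0, 8.7], 1], [[-76, -17, 119], [0, 0, 8.7], 1], [[-76, -17, 123], [0, 0, 8.7], 1]]}}

```text
t: 26.5
eef_pos: [0.5786, -0.1072, 0.0172]
ee_rot: [3.131, 0.001, 1.462]
contact_force: [-0.8, -0.3, 13.8]
width: -0.0001
```

>>> {"fn": "move_arm", "kwargs": {"series": [[[0, 0, 3], [0, 0, 0], 1], [[0, 0, 4], [0, 0, 0], 1], [[0, 0, 4], [0, 0, 0], 1]]}}

```text
t: 26.8
eef_pos: [0.579, -0.1072, 0.0165]
ee_rot: [3.132, 0.002, 1.462]
contact_force: [-8.3, -0.3, 27.2]
width: -0.0002
```

>>> {"fn": "move_arm", "kwargs": {"series": [[[0, 0, 1], [0, 0, 0], 1], [[0, 0, 1], [0, 0, 0], 1], [[0, 0, 1], [0, 0, 0], 1], [[0, 0, -20], [0, 0, 0], 1], [[0, 0, -45], [0, 0, 0], 1], [[0, 0, -90], [0, 0, 0], 1], [[0, 0, -120], [0, 0, 0], 0.5], [[-45, -15, -120], [0, 0, 0], 0.47], [[-90, -30, -120], [0, 0, 0], 0.47], [[-123, -28, -120], [0, 0, 0], 0.47], [[-123, -28, -120], [0, 0, 0], 0.47]]}}

```text
t: 27.9
eef_pos: [0.5307, -0.2347, 0.1298]
ee_rot: [3.139, 0.005, 1.451]
contact_force: [-1.2, 0.1, 0.8]
width: 0.0457
```

```bash
python3 - <<'E'
from h import *
crop('side',"pics/s23.png",220,130,320,205,8); crop('top',"pics/t23.png",270,125,380,235,5)
go(.535,-.2305,-.009,1.458)
E
```

```text
shift [ -2.7   2.7 138.6] turn [0.13 0.02 0.06] t 28.0
```

View pics/s23.png

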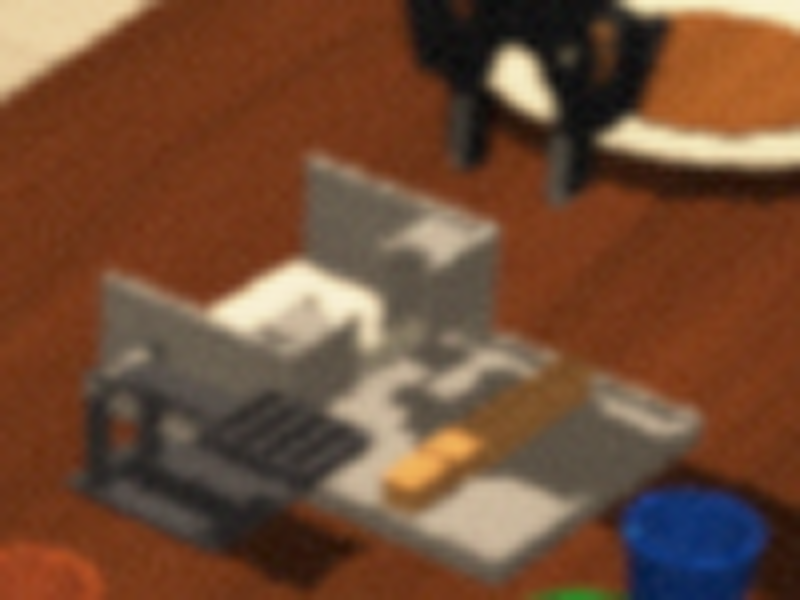

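View pics/t23.png

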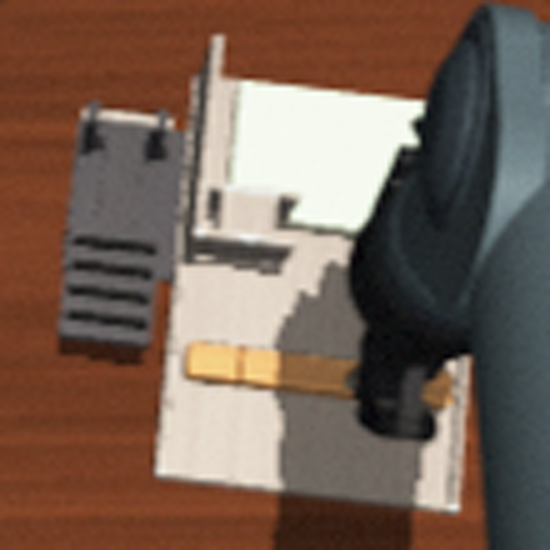

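Magazine is empty, pedal up, last case on the ledge at the same spot. Grasp it.

>>> {"fn": "move_arm", "kwargs": {"series": [[[-3, 3, 20], [0, 0, 0], 0.47], [[-3, 3, 60], [0, 0, 0], 0.47], [[-3, 3, 95], [0, 0, 0], 0.47], [[-3, 3, 115], [0, 0, 0], 0.47], [[-3, 3, 125], [0, 0, 0], 0.47], [[-3, 3, 132], [0, 0, 0], 0.47], [[-3, 3, 136], [0, 0, 0], 0.47], [[-3, 3, 138], [0, 0, 0], 0.47], [[-3, 3, 138], [0, 0, 0], 0.47]]}}

```text
t: 28.9
eef_pos: [0.535, -0.23, -0.0085]
ee_rot: [3.14, 0.0, 1.461]
contact_force: [-0.8, 0.2, 0.3]
width: 0.0452
```

>>> {"fn": "move_arm", "kwargs": {"series": [[[0, 0, 0], [0, 0, 0], 0.7], [[0, 0, 0], [0, 0, 0], 0.85], [[0, 0, 0], [0, 0, 0], 1], [[0, 0, 0], [0, 0, 0], 1], [[0, 0, 0], [0, 0, 0], 1], [[0, 0, 0], [0, 0, 0], 1]], "newtons": 70}}

```text
t: 29.5
eef_pos: [0.5352, -0.2303, -0.0082]
ee_rot: [3.14, 0.001, 1.461]
contact_force: [-0.1, -0.4, 5.9]
width: 0.0179
```

```bash
python3 - <<'E'
from h import *
p=tray(-.09,0); go(p[0]+.001,p[1],.14,np.pi/2+TY)
E
```

```text
shift [ 463.  -132.5 -148.8] turn [ 0.11  0.05 -8.68] t 29.5
```

>>> {"fn": "move_arm", "kwargs": {"series": [[[0, 0, -40], [0, 0, 0], 1], [[0, 0, -80], [0, 0, 0], 1], [[0, 0, -120], [0, 0, 0], 1], [[0, 0, -148], [0, 0, 0], 1], [[40, -11, -148], [0, 0, -4], 1], [[80, -22, -148], [0, 0, -8.7], 1], [[125, -35, -148], [0, 0, -8.7], 1], [[170, -48, -148], [0, 0, -8.7], 1], [[215, -61, -148], [0, 0, -8.7], 1], [[260, -74, -148], [0, 0, -8.7], 1], [[305, -87, -148], [0, 0, -8.7], 1], [[350, -100, -148], [0, 0, -8.7], 1]]}}

```text
t: 30.7
eef_pos: [0.4718, 0.1303, 0.1382]
ee_rot: [-3.141, 0.001, 1.613]
contact_force: [1.1, 0.2, -1.1]
width: 0.0183
```

```bash
python3 - <<'E'
from h import *
p=tray(-.09,0); go(p[0]+.001,p[1],.06,np.pi/2+TY); print(observe()['width'])
E
```

```text
shift [114.9 -12.9  78.2] turn [-0.04  0.04  0.02] t 30.7
0.018349949150662542
```

>>> {"fn": "move_arm", "kwargs": {"series": [[[40, -4, 0], [0, 0, 0], 1], [[80, -9, 0], [0, 0, 0], 1], [[114, -13, 0], [0, 0, 0], 1], [[114, -13, 20], [0, 0, 0], 1], [[114, -13, 50], [0, 0, 0], 1], [[114, -13, 78], [0, 0, 0], 1], [[114, -13, 78], [0, 0, 0], 1], [[114, -13, 78], [0, 0, 0], 1]]}}

```text
t: 31.5
eef_pos: [0.4544, 0.2421, 0.0603]
ee_rot: [-3.14, 0.0, 1.613]
contact_force: [0.6, -0.1, -0.5]
width: 0.0185
```

```bash
python3 - <<'E'
from h import *
p=tray(-.09,0); go(p[0]+.001,p[1],.0098,np.pi/2+TY); o=observe();print(o['width'],o['eef_pos'],o['contact_force'])
off=(170,200)
crop('side',"pics/s24.png",170,200,270,275,8)
im=cv2.imread('pics/s24.png')
p=tray(-.09,0); box(im,'side',np.array([*p,o['eef_pos'][2]+.0242]),TY,off,8,(255,0,0))
cv2.imwrite('pics/s24.png',im)
E
```

```text
shift [ 2.5 -0.2 50.5] turn [-0.12  0.03  0.05] t 31.5
0.018527699259031374 [0.4544 0.2421 0.0603] [ 0.6369 -0.1245 -0.4885]
```

View pics/s24.png

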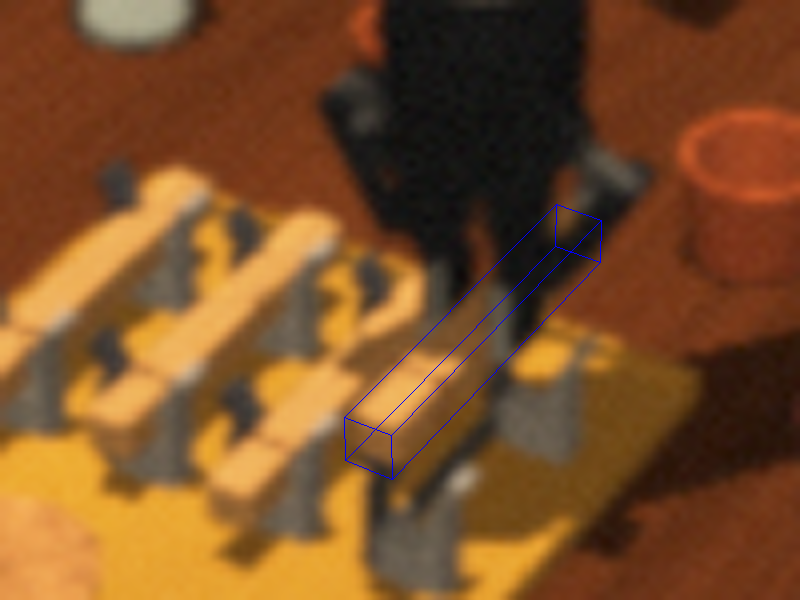

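>>> {"fn": "move_arm", "kwargs": {"series": [[[4, 1, 10], [0, 0, 0], 1], [[4, 1, 18], [0, 0, 0], 1], [[4, 1, 25], [0, 0, 0], 1], [[4, 1, 30], [0, 0, 0], 1], [[4, 1, 34], [0, 0, 0], 1], [[4, 1, 38], [0, 0, 0], 1], [[4, 1, 42], [0, 0, 0], 1], [[4, 1, 45], [0, 0, 0], 1], [[4, 1, 48], [0, 0, 0], 1], [[4, 1, 51], [0, 0, 0], 1]]}}

```text
t: 32.55
eef_pos: [0.4557, 0.2459, 0.0096]
ee_rot: [-3.14, 0.001, 1.613]
contact_force: [-10.1, -4.8, 27.3]
width: 0.0183
```

>>> {"fn": "move_arm", "kwargs": {"series": [[[0, 0, 2], [0, 0, 0], 1], [[0, 0, 4], [0, 0, 0], 1], [[0, 0, 4], [0, 0, 0], 1]]}}

```text
t: 32.85
eef_pos: [0.4557, 0.2458, 0.0096]
ee_rot: [-3.14, 0.006, 1.613]
contact_force: [-14.5, -7.6, 33.0]
width: 0.0183
```

>>> {"fn": "move_arm", "kwargs": {"series": [[[0, 0, -6], [0, 0, 0], 0.9], [[0, 0, -6], [0, 0, 0], 0.6], [[0, 0, -6], [0, 0, 0], 0.6], [[0, 0, -6], [0, 0, 0], 0.6], [[0, 0, -40], [0, 0, 0], 0.6], [[0, 0, -80], [0, 0, 0], 0.6], [[-50, 0, -130], [0, 0, 0], 0.3], [[-100, 0, -140], [0, 0, 0], 0], [[-150, 0, -140], [0, 0, 0], 0], [[-200, 0, -140], [0, 0, 0], 0], [[-250, 0, -140], [0, 0, 0], 0], [[-300, 0, -140], [0, 0, 0], 0]]}}

```text
t: 34.05
eef_pos: [0.4694, -0.0376, 0.1471]
ee_rot: [3.138, 0.001, 1.613]
contact_force: [1.2, -0.2, -0.8]
width: 0.0851
```

```bash
cat >> h.py <<'E'
def pots(img,uvs):
    big=cv2.resize(img,None,fx=4,fy=4,interpolation=cv2.INTER_CUBIC)
    hsv=cv2.cvtColor(cv2.GaussianBlur(big,(9,9),0),cv2.COLOR_BGR2HSV)
    mask=cv2.inRange(hsv,(4,150,140),(13,255,255))
    for u,v in uvs:
        m=np.zeros_like(mask); cv2.circle(m,(int(u*4),int(v*4)),68,255,-1); m&=mask
        cs,_=cv2.findContours(m,cv2.RETR_EXTERNAL,cv2.CHAIN_APPROX_NONE); e=cv2.fitEllipse(cv2.convexHull(max(cs,key=cv2.contourArea)))
        p=(np.array(e[0])+.5)/4-.5; print('pot',p,np.array(e[1])/4,atz('top',p,.05))
E
python3 - <<'E'
from h import *
print(observe()['eef_pos'])
crop('side',"pics/s25.png",150,190,310,290,5)
im=crop('top',"pics/t25.png",90,140,250,260,5)
pots(im,[(236,170),(234.5,229)])
E
```

```text
[ 0.4694 -0.0376  0.1471]
pot [235.7391 169.082 ] [21.9542 23.2149] [0.6163 0.0429 0.05  ]
pot [234.0097 228.7872] [23.1375 23.9376] [0.4503 0.0459 0.05  ]
```

View pics/s25.png

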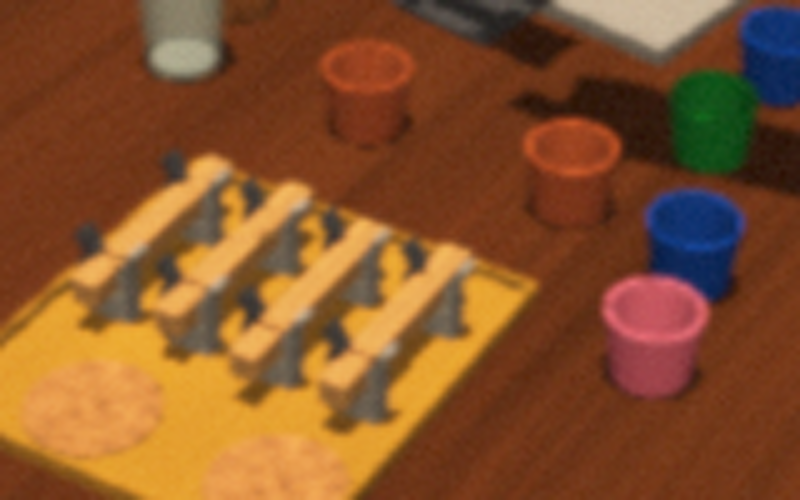

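View pics/t25.png

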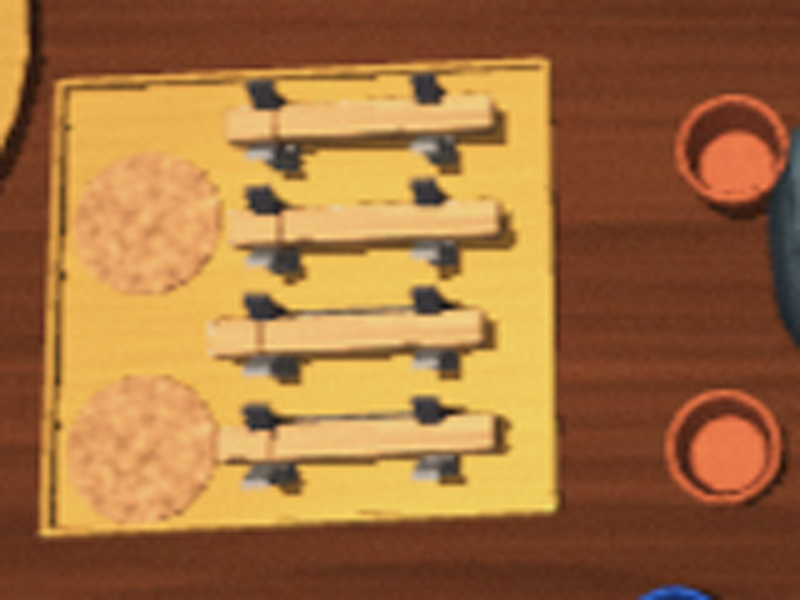

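```bash
python3 - <<'E'
from h import *
print(tray(-.085,.125),tray(.045,.125))
for p in((143,449),(148,223)): print(atz('top',np.array(p)/5+(90,140)-.4,.006))
for r in mark_of('side','mat0')[:3]+[]: print(r['confidence'],atz('side',r['uv'],.006))
# side mats crop offset(150,190) f5
print(atz('side',np.array((92,408))/5+(150,190)-.4,.006))
for p in((368,68),(572,150)): print('pot side rim',atz('side',np.array(p)/5+(150,190)-.4,.05))
go(.4505,.0455,.09,np.pi/2+TY)
E
```

```text
[0.4528 0.3697] [0.5827 0.3751]
[0.4538 0.373  0.006 ]
[0.5835 0.3791 0.006 ]
0.75 [0.5799 0.3769 0.006 ]
0.57 [0.4521 0.3662 0.006 ]
0.23 [0.6523 0.2193 0.006 ]
[0.5804 0.38   0.006 ]
pot side rim [0.6125 0.0418 0.05  ]
pot side rim [0.4462 0.047  0.05  ]
shift [ 86.5 -15.9  56.1] turn [ 0.12  0.1  -0.53] t 34.2
```

>>> {"fn": "move_arm", "kwargs": {"series": [[[43, -9, 0], [0, 0, 0], 0], [[87, -18, 0], [0, 0, 0], 0], [[87, -18, 40], [0, 0, 0], 0], [[87, -18, 75], [0, 0, 0], 0], [[87, -18, 75], [0, 0, 0], 0], [[87, -18, 75], [0, 0, 0], 0]]}}

```text
t: 34.8
eef_pos: [0.4464, 0.0524, 0.071]
ee_rot: [-3.141, -0.001, 1.615]
contact_force: [0.7, -0.2, 0.9]
width: 0.0852
```

```bash
python3 - <<'E'
from h import *
go(.4485,.0462,.0,np.pi/2+TY)
crop('side',"pics/s26.png",200,150,330,260,6)
E
```

```text
shift [-6.4  1.9 71. ] turn [-0.02 -0.07  0.15] t 34.8
```

View pics/s26.png

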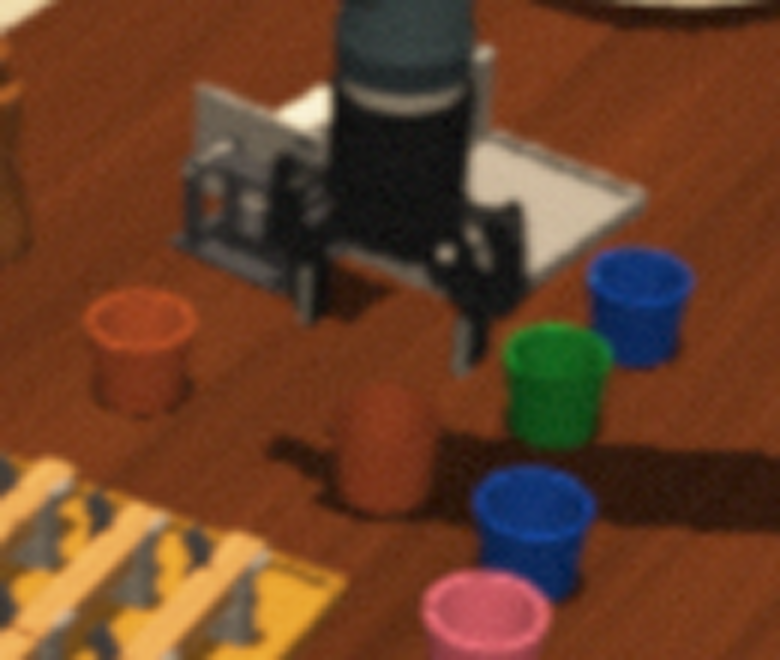

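>>> {"fn": "move_arm", "kwargs": {"series": [[[-6, 2, 15], [0, 0, 0], 0], [[-6, 2, 35], [0, 0, 0], 0], [[-6, 2, 50], [0, 0, 0], 0], [[-6, 2, 60], [0, 0, 0], 0], [[-6, 2, 68], [0, 0, 0], 0], [[-6, 2, 68], [0, 0, 0], 0]]}}

```text
t: 35.45
eef_pos: [0.4489, 0.0451, 0.0028]
ee_rot: [3.141, 0.0, 1.613]
contact_force: [-0.4, -0.4, 0.6]
width: 0.0853
```

```bash
python3 - <<'E'
from h import *
o=observe();print(o['eef_pos'],o['contact_force'])
crop('side',"pics/s27.png",220,180,320,260,7)
E
```

```text
[0.4489 0.0451 0.0028] [-0.4333 -0.3641  0.5534]
```

View pics/s27.png

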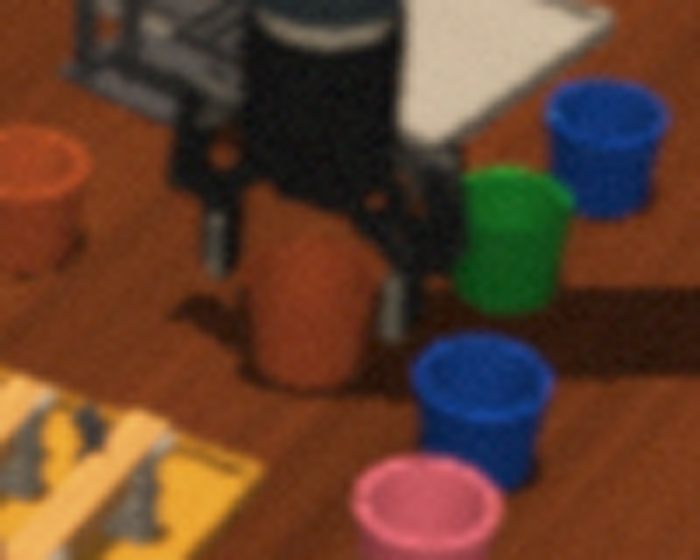

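Fingers straddle the pot's rim well. Close.

>>> {"fn": "move_arm", "kwargs": {"series": [[[0, 0, 2], [0, 0, 0], 0.2], [[0, 0, 2], [0, 0, 0], 0.4], [[0, 0, 2], [0, 0, 0], 0.6], [[0, 0, 2], [0, 0, 0], 0.8], [[0, 0, 2], [0, 0, 0], 1], [[0, 0, 2], [0, 0, 0], 1], [[0, 0, 2], [0, 0, 0], 1]], "newtons": 50}}

```text
t: 36.2
eef_pos: [0.4493, 0.0452, 0.002]
ee_rot: [3.141, 0.001, 1.613]
contact_force: [-2.1, -0.3, 7.9]
width: 0.0595
```

```bash
python3 - <<'E'
from h import *
o=observe();print(o['eef_pos'],o['contact_force'],o['width'])
crop('side',"pics/s28.png",220,180,320,260,7)
E
```

```text
[0.4493 0.0452 0.002 ] [-2.0704 -0.2863  7.9358] 0.059526400218208174
```

View pics/s28.png

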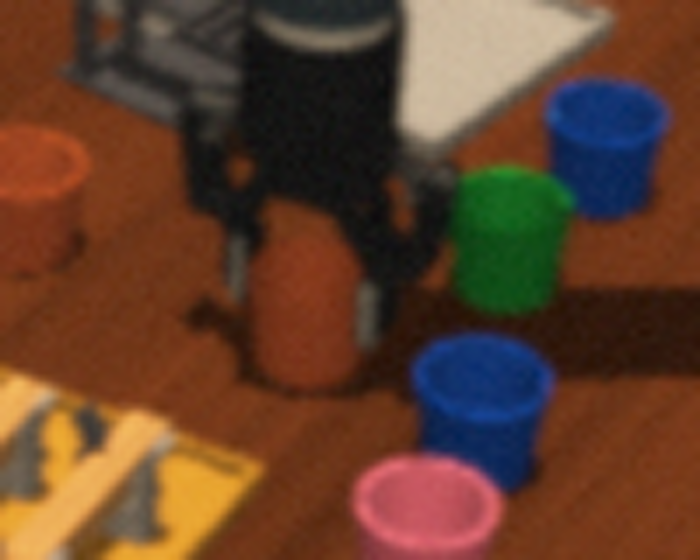

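```bash
python3 - <<'E'
from h import *
go(.453,.3715,.11,np.pi/2+TY)
E
```

```text
shift [ 325.8   17.7 -108.3] turn [0.06 0.06 0.06] t 36.25
```

>>> {"fn": "move_arm", "kwargs": {"series": [[[0, 0, -30], [0, 0, 0], 1], [[0, 0, -70], [0, 0, 0], 1], [[0, 0, -108], [0, 0, 0], 1], [[40, 2, -108], [0, 0, 0], 1], [[80, 4, -108], [0, 0, 0], 1], [[120, 7, -108], [0, 0, 0], 1], [[160, 9, -108], [0, 0, 0], 1], [[200, 11, -108], [0, 0, 0], 1], [[240, 13, -108], [0, 0, 0], 1], [[280, 15, -108], [0, 0, 0], 1], [[326, 18, -108], [0, 0, 0], 1], [[326, 18, -108], [0, 0, 0], 1]]}}

```text
t: 37.45
eef_pos: [0.4496, 0.3812, 0.1101]
ee_rot: [3.142, -0.009, 1.623]
contact_force: [-0.4, -0.5, -0.2]
width: 0.0597
```

```bash
python3 - <<'E'
from h import *
go(.453,.3715,.011,np.pi/2+TY); print(observe()['width'])
crop('side',"pics/s29.png",130,190,260,310,6)
E
```

```text
shift [-10.8   2.9  99. ] turn [-0.   -0.54  0.61] t 37.45
0.059714724782636404
```

View pics/s29.png

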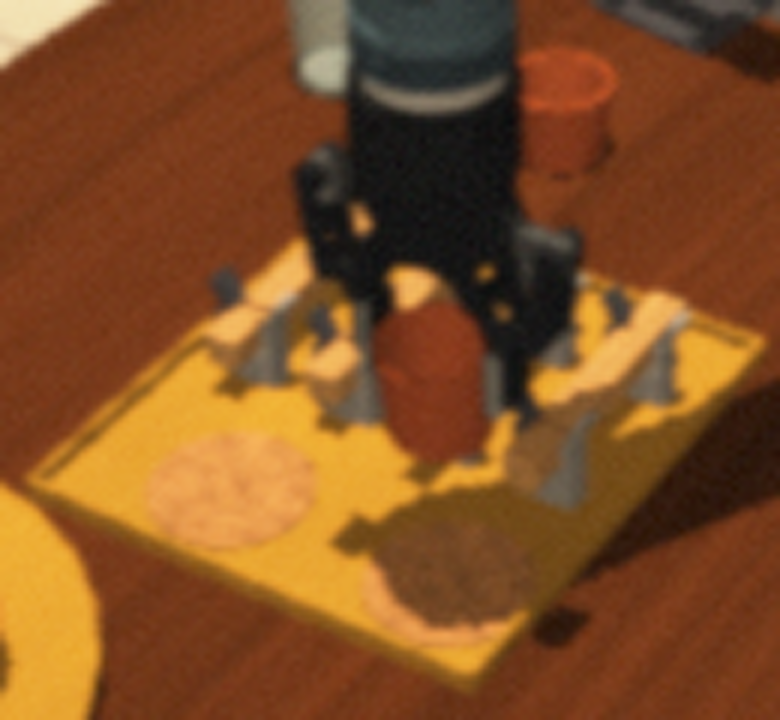

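>>> {"fn": "move_arm", "kwargs": {"series": [[[-5, 1, 0], [0, 0, 0], 1], [[-5, 1, 0], [0, 0, 0], 1], [[-5, 1, 30], [0, 0, 0], 1], [[-5, 1, 50], [0, 0, 0], 1], [[-5, 1, 50], [0, 0, 0], 1]]}}

```text
t: 38.0
eef_pos: [0.4529, 0.3615, 0.0554]
ee_rot: [-3.136, 0.006, 1.609]
contact_force: [-0.8, -0.4, -1.4]
width: 0.06
```

```bash
python3 - <<'E'
from h import *
go(.453,.3715,.008,np.pi/2+TY); print(observe()['width'])
E
```

```text
shift [10.2  0.7 47.4] turn [-0.29  0.34 -0.16] t 38.0
0.05996527031226355
```

>>> {"fn": "move_arm", "kwargs": {"series": [[[5, 0, 10], [0, 0, 0], 1], [[5, 0, 20], [0, 0, 0], 1], [[5, 0, 30], [0, 0, 0], 1], [[5, 0, 36], [0, 0, 0], 1], [[5, 0, 38], [0, 0, 0], 1], [[5, 0, 38], [0, 0, 0], 1]]}}

```text
t: 38.6
eef_pos: [0.4536, 0.3716, 0.0203]
ee_rot: [-3.141, 0.0, 1.613]
contact_force: [0.1, 0.1, -1.5]
width: 0.0598
```

```bash
python3 - <<'E'
from h import *
go(.453,.3715,.008,np.pi/2+TY); print(observe()['width'],observe()['contact_force'])
crop('side',"pics/s30.png",130,190,260,310,6)
E
```

```text
shift [-0.  -0.6 12.3] turn [-0.03  0.02  0.05] t 38.6
0.059753921267943495 [ 0.1124  0.1366 -1.5085]
```

View pics/s30.png

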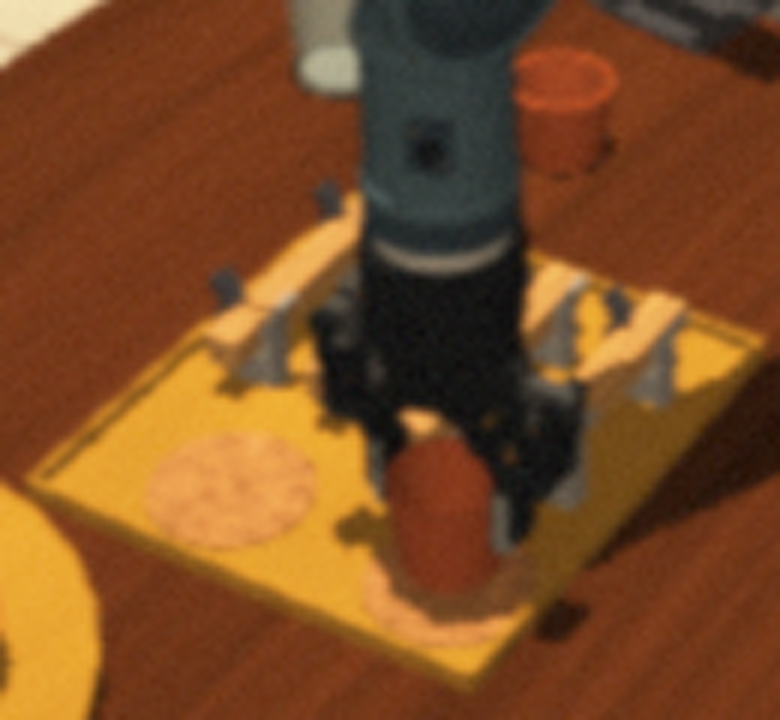

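>>> {"fn": "move_arm", "kwargs": {"series": [[[0, 0, 5], [0, 0, 0], 1], [[0, 0, 9], [0, 0, 0], 1], [[0, 0, 11], [0, 0, 0], 1], [[0, 0, 12], [0, 0, 0], 1], [[0, 0, 12], [0, 0, 0], 1]]}}

```text
t: 39.15
eef_pos: [0.4537, 0.3717, 0.0085]
ee_rot: [-3.141, 0.0, 1.613]
contact_force: [0.4, -0.4, -0.9]
width: 0.0595
```

>>> {"fn": "move_arm", "kwargs": {"series": [[[0, 0, 1], [0, 0, 0], 1], [[0, 0, 2], [0, 0, 0], 1], [[0, 0, 2], [0, 0, 0], 1]]}}

```text
t: 39.45
eef_pos: [0.4539, 0.372, 0.0082]
ee_rot: [3.141, 0.001, 1.613]
contact_force: [-2.2, -2.4, 6.9]
width: 0.0599
```

Touching the mat. Release slowly and lift.

>>> {"fn": "move_arm", "kwargs": {"series": [[[0, 0, 0], [0, 0, 0], 0.2], [[0, 0, 0], [0, 0, 0], 0.1], [[0, 0, 0], [0, 0, 0], 0], [[0, 0, 0], [0, 0, 0], 0], [[0, 0, -30], [0, 0, 0], 0], [[0, 0, -70], [0, 0, 0], 0], [[0, 0, -110], [0, 0, 0], 0], [[-45, 10, -140], [0, 0, 0], 0], [[-90, 20, -140], [0, 0, 0], 0], [[-135, 30, -140], [0, 0, 0], 0], [[-180, 50, -140], [0, 0, 0], 0], [[-225, 70, -140], [0, 0, 0], 0]]}}

```text
t: 40.65
eef_pos: [0.5335, 0.148, 0.1469]
ee_rot: [3.141, 0.0, 1.614]
contact_force: [1.0, 0.3, 0.3]
width: 0.0853
```

```bash
python3 - <<'E'
from h import *
go(.6145,.0423,.07,np.pi/2+TY); print(observe()['width'],observe()['contact_force'])
crop('side',"pics/s31.png",130,170,290,290,5)
cv2.imwrite('pics/t31.png',snapshot('top'))
E
```

```text
shift [-109.    76.3   77.1] turn [0.04 0.03 0.08] t 40.65
0.08531426341866029 [1.0468 0.2899 0.3043]
```

View pics/s31.png

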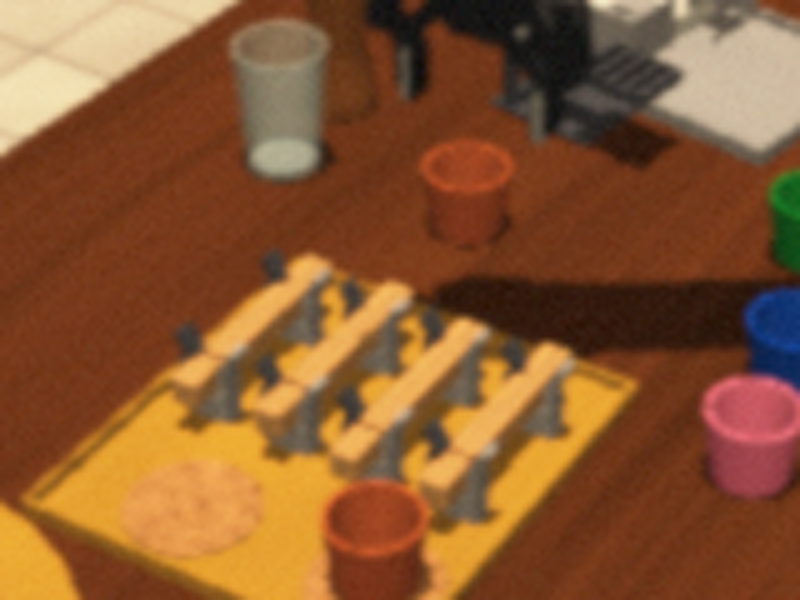

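View pics/t31.png

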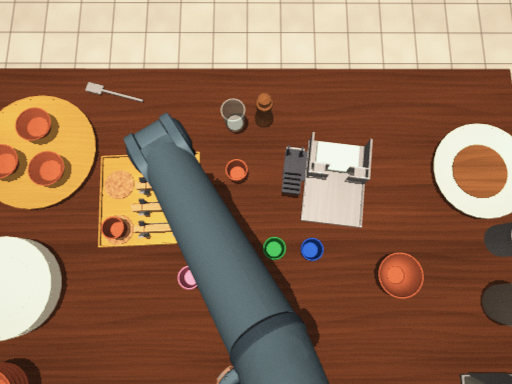

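>>> {"fn": "move_arm", "kwargs": {"series": [[[-40, 28, 0], [0, 0, 0], 0], [[-80, 56, 0], [0, 0, 0], 0], [[-109, 76, 0], [0, 0, 0], 0], [[-109, 76, 0], [0, 0, 0], 0], [[-109, 76, 40], [0, 0, 0], 0], [[-109, 76, 75], [0, 0, 0], 0], [[-109, 76, 75], [0, 0, 0], 0]]}}

```text
t: 41.45
eef_pos: [0.6081, 0.0439, 0.0661]
ee_rot: [-3.13, 0.0, 1.614]
contact_force: [-0.9, 0.0, -0.1]
width: 0.0849
```

```bash
python3 - <<'E'
from h import *
go(.6145,.0423,.002,np.pi/2+TY)
crop('side',"pics/s32.png",190,150,290,240,7)
E
```

```text
shift [-1.8  7.1 64. ] turn [-0.69  0.    0.09] t 41.45
```

View pics/s32.png

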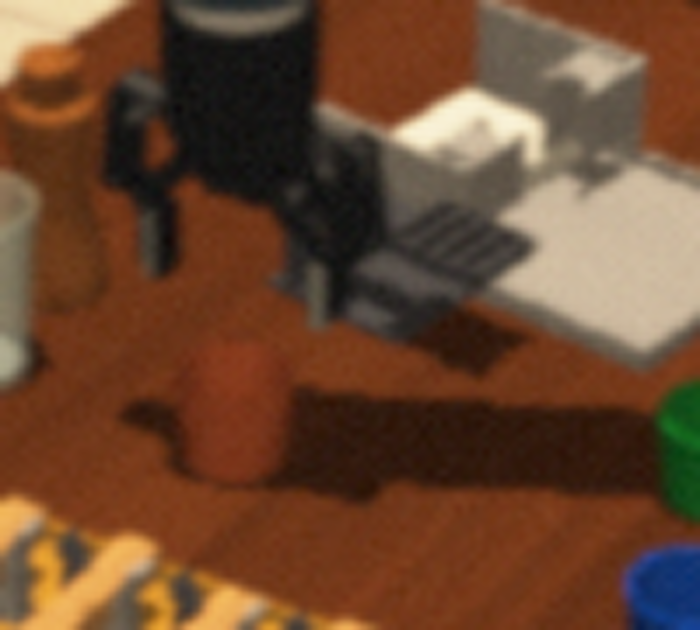

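>>> {"fn": "move_arm", "kwargs": {"series": [[[0, 3, 0], [0, 0, 0], 0], [[0, 3, 5], [0, 0, 0], 0], [[0, 3, 15], [0, 0, 0], 0], [[0, 3, 15], [0, 0, 0], 0]]}}

```text
t: 41.9
eef_pos: [0.6162, 0.0439, 0.0561]
ee_rot: [-3.14, 0.0, 1.613]
contact_force: [0.4, -0.3, 0.0]
width: 0.0855
```

```bash
python3 - <<'E'
from h import *
go(.6145,.0423,.002,np.pi/2+TY)
E
```

```text
shift [-1.5 -1.7 54.1] turn [-0.07  0.02  0.03] t 41.9
```

>>> {"fn": "move_arm", "kwargs": {"series": [[[-1, -2, 15], [0, 0, 0], 0], [[-1, -2, 30], [0, 0, 0], 0], [[-1, -2, 42], [0, 0, 0], 0], [[-1, -2, 50], [0, 0, 0], 0], [[-1, -2, 54], [0, 0, 0], 0], [[-1, -2, 54], [0, 0, 0], 0]]}}

```text
t: 42.5
eef_pos: [0.6142, 0.0432, 0.0017]
ee_rot: [-3.14, -0.0, 1.613]
contact_force: [-0.5, -0.3, 0.7]
width: 0.0852
```

```bash
python3 - <<'E'
from h import *
o=observe();print(o['eef_pos'],o['contact_force'])
crop('side',"pics/s33.png",190,150,290,240,7)
E
```

```text
[0.6142 0.0432 0.0017] [-0.5494 -0.3098  0.7248]
```

View pics/s33.png

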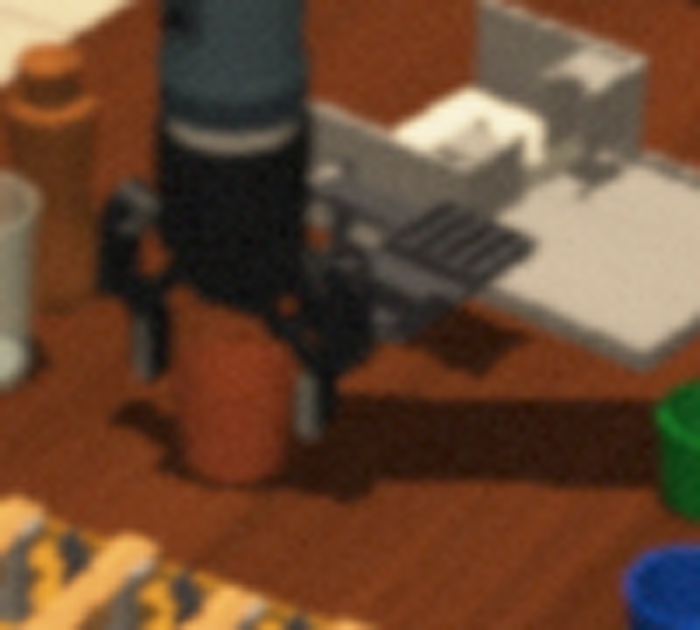

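>>> {"fn": "move_arm", "kwargs": {"series": [[[0, 0, 0], [0, 0, 0], 0.2], [[0, 0, 0], [0, 0, 0], 0.4], [[0, 0, 0], [0, 0, 0], 0.6], [[0, 0, 0], [0, 0, 0], 0.8], [[0, 0, 0], [0, 0, 0], 1], [[0, 0, 0], [0, 0, 0], 1], [[0, 0, 0], [0, 0, 0], 1]], "newtons": 50}}

```text
t: 43.25
eef_pos: [0.6158, 0.0435, 0.004]
ee_rot: [3.14, -0.0, 1.613]
contact_force: [-1.2, 0.2, 5.7]
width: 0.0584
```

```bash
python3 - <<'E'
from h import *
o=observe();print(o['eef_pos'],o['contact_force'],o['width'])
go(.5825,.378,.11,np.pi/2+TY)
E
```

```text
[0.6158 0.0435 0.004 ] [-1.18    0.1915  5.7026] 0.058425682425759344
shift [ 335.6  -18.9 -106.1] turn [ 0.12 -0.    0.04] t 43.25
```

>>> {"fn": "move_arm", "kwargs": {"series": [[[0, 0, -30], [0, 0, 0], 1], [[0, 0, -70], [0, 0, 0], 1], [[0, 0, -106], [0, 0, 0], 1], [[40, -2, -106], [0, 0, 0], 1], [[80, -4, -106], [0, 0, 0], 1], [[120, -7, -106], [0, 0, 0], 1], [[160, -9, -106], [0, 0, 0], 1], [[200, -11, -106], [0, 0, 0], 1], [[240, -13, -106], [0, 0, 0], 1], [[275, -15, -106], [0, 0, 0], 1], [[305, -17, -106], [0, 0, 0], 1], [[325, -18, -106], [0, 0, 0], 1]]}}

```text
t: 44.45
eef_pos: [0.5808, 0.3703, 0.1077]
ee_rot: [-3.14, -0.001, 1.617]
contact_force: [0.8, -0.9, -1.4]
width: 0.0584
```

>>> {"fn": "move_arm", "kwargs": {"series": [[[4, 0, 0], [0, 0, 0], 1], [[8, 0, 0], [0, 0, 0], 1], [[8, 0, 10], [0, 0, 0], 1], [[8, 0, 25], [0, 0, 0], 1], [[8, 0, 40], [0, 0, 0], 1], [[8, 0, 50], [0, 0, 0], 1], [[8, 0, 55], [0, 0, 0], 1], [[8, 0, 55], [0, 0, 0], 1]]}}

```text
t: 45.25
eef_pos: [0.582, 0.3742, 0.052]
ee_rot: [-3.139, 0.001, 1.613]
contact_force: [-0.1, 0.5, -1.0]
width: 0.0591
```

```bash
python3 - <<'E'
from h import *
o=observe();print(o['eef_pos'],o['contact_force'],o['width'])
go(.5825,.378,.010,np.pi/2+TY)
crop('side',"pics/s34.png",130,190,260,310,6)
E
```

```text
[0.582  0.3742 0.052 ] [-0.1111  0.4597 -0.9612] 0.05905575371577255
shift [ 3.9  0.7 42. ] turn [-0.13  0.08  0.02] t 45.25
```

View pics/s34.png

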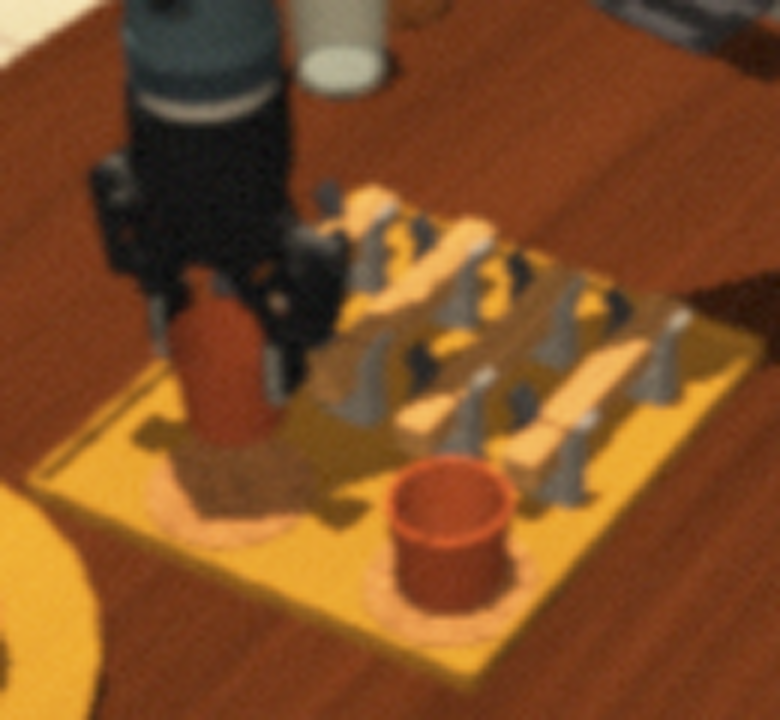

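>>> {"fn": "move_arm", "kwargs": {"series": [[[3, 1, 10], [0, 0, 0], 1], [[3, 1, 20], [0, 0, 0], 1], [[3, 1, 28], [0, 0, 0], 1], [[3, 1, 34], [0, 0, 0], 1], [[3, 1, 38], [0, 0, 0], 1], [[3, 1, 40], [0, 0, 0], 1]]}}

```text
t: 45.9
eef_pos: [0.5834, 0.3779, 0.0129]
ee_rot: [-3.141, 0.0, 1.613]
contact_force: [-0.5, 0.9, -1.0]
width: 0.0585
```

>>> {"fn": "move_arm", "kwargs": {"series": [[[0, 0, 1], [0, 0, 0], 1], [[0, 0, 2], [0, 0, 0], 1], [[0, 0, 2], [0, 0, 0], 1]]}}

```text
t: 46.2
eef_pos: [0.5838, 0.3782, 0.0119]
ee_rot: [3.141, -0.0, 1.613]
contact_force: [-0.2, 1.2, -0.5]
width: 0.0585
```

>>> {"fn": "move_arm", "kwargs": {"series": [[[0, 0, 1], [0, 0, 0], 1], [[0, 0, 2], [0, 0, 0], 1], [[0, 0, 2], [0, 0, 0], 1]]}}

```text
t: 46.5
eef_pos: [0.5839, 0.3784, 0.0101]
ee_rot: [3.141, -0.0, 1.613]
contact_force: [-0.4, -0.5, -0.7]
width: 0.0589
```

>>> {"fn": "move_arm", "kwargs": {"series": [[[0, 0, 1], [0, 0, 0], 1], [[0, 0, 2], [0, 0, 0], 1], [[0, 0, 2], [0, 0, 0], 1]]}}

```text
t: 46.8
eef_pos: [0.5839, 0.3784, 0.01]
ee_rot: [3.141, 0.001, 1.613]
contact_force: [-3.3, -2.9, 9.3]
width: 0.0585
```

Contact. Release and retreat high and back to clear space.

>>> {"fn": "move_arm", "kwargs": {"series": [[[0, 0, -1], [0, 0, 0], 0.2], [[0, 0, -1], [0, 0, 0], 0.1], [[0, 0, -1], [0, 0, 0], 0], [[0, 0, -1], [0, 0, 0], 0], [[0, 0, -30], [0, 0, 0], 0], [[0, 0, -70], [0, 0, 0], 0], [[0, 0, -110], [0, 0, 0], 0], [[-45, -10, -150], [0, 0, 0], 0], [[-90, -20, -170], [0, 0, 0], 0], [[-135, -30, -170], [0, 0, 0], 0], [[-180, -40, -170], [0, 0, 0], 0], [[-225, -50, -170], [0, 0, 0], 0]]}}

```text
t: 48.0
eef_pos: [0.5429, 0.1491, 0.178]
ee_rot: [3.14, 0.0, 1.613]
contact_force: [0.3, 0.1, 0.3]
width: 0.0854
```

>>> {"fn": "move_arm", "kwargs": {"series": [[[-50, -10, 0], [0, 0, 0], 0], [[-100, -20, 0], [0, 0, 0], 0], [[-150, -30, 0], [0, 0, 0], 0], [[-200, -40, 0], [0, 0, 0], 0], [[-250, -40, 0], [0, 0, 0], 0], [[-300, -40, 0], [0, 0, 0], 0], [[-350, -40, 0], [0, 0, 0], 0], [[-350, -40, 0], [0, 0, 0], 0]]}}

```text
t: 48.8
eef_pos: [0.5163, -0.2106, 0.1773]
ee_rot: [-3.141, 0.004, 1.599]
contact_force: [1.0, -0.6, -0.4]
width: 0.0853
```

```bash
python3 - <<'E'
from h import *
o=observe();print(o['eef_pos'],o['contact_force'],o['t'])
s=snapshot('side');t=snapshot('top')
crop('side',"pics/s40.png",120,180,260,300,5.5,s)
crop('top',"pics/t40.png",90,140,220,255,6,t)
cv2.imwrite('pics/s41.png',s)
pots(t,[(118,228),(118.5,183)])
im=cv2.imread('pics/s40.png')
for k in(-.09,-.03,.03,.09):
  box(im,'side',np.array([*tray(k,0),.034]),TY,(120,180),5.5,(255,0,0))
cv2.imwrite('pics/s42.png',im)
E
```

```text
[ 0.5163 -0.2106  0.1773] [ 1.0046 -0.5934 -0.3911] 48.8
pot [115.3376 227.937 ] [24.5897 30.0243] [0.4534 0.3648 0.05  ]
pot [116.5258 181.4546] [23.1647 30.5097] [0.5815 0.3706 0.05  ]
```

View pics/s42.png

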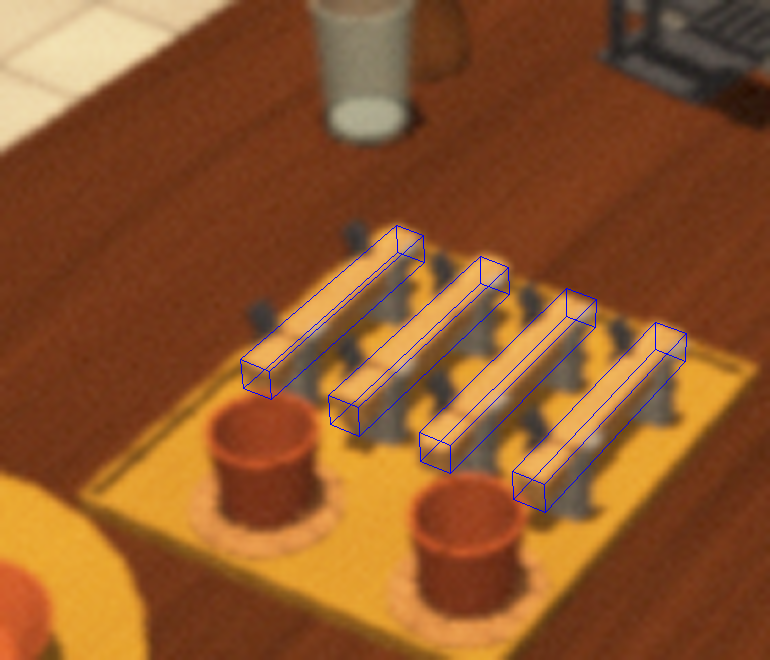

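View pics/t40.png

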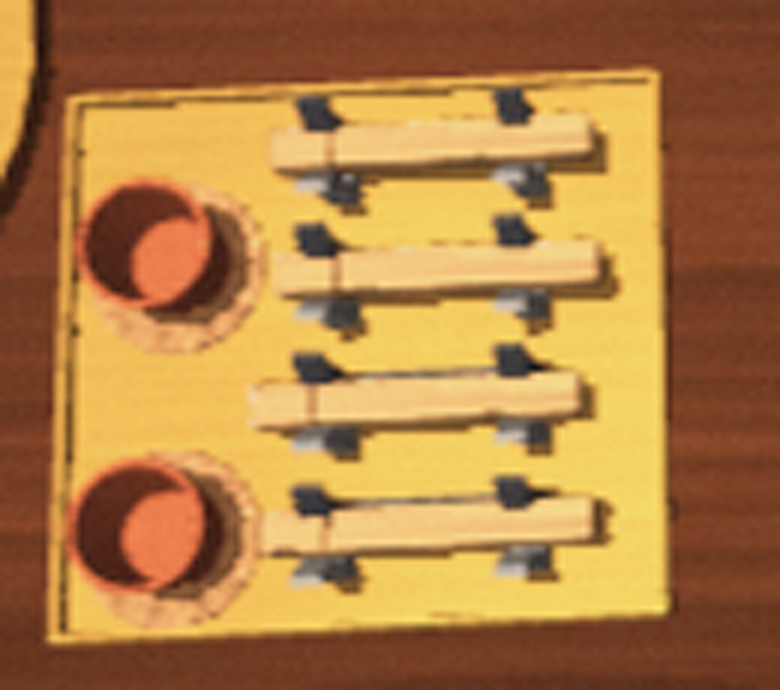

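View pics/s41.png

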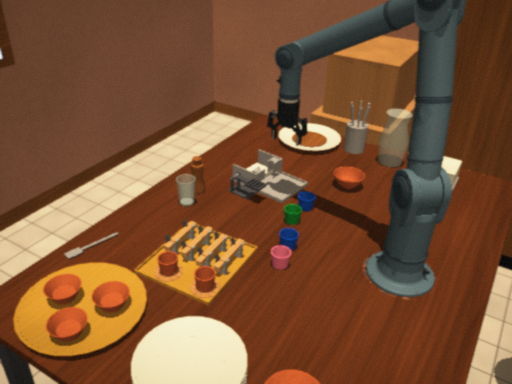

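```bash
python3 - <<'E'
from h import *
for p,m in(((144,243),(.5825,.378)),((138,524),(.453,.3715))):
    q=atz('top',np.array(p)/6+(90,140)-.4,.056); print(q,np.hypot(*(q[:2]-m)))
crop('side',"pics/s43.png",145,205,215,265,11)
crop('side',"pics/s44.png",215,140,320,205,7)
print(observe()['t'])
E
```

```text
[0.5839 0.3765 0.056 ] 0.0020378610030049836
[0.4554 0.37   0.056 ] 0.00286008102960828
49.0
```

View pics/s43.png

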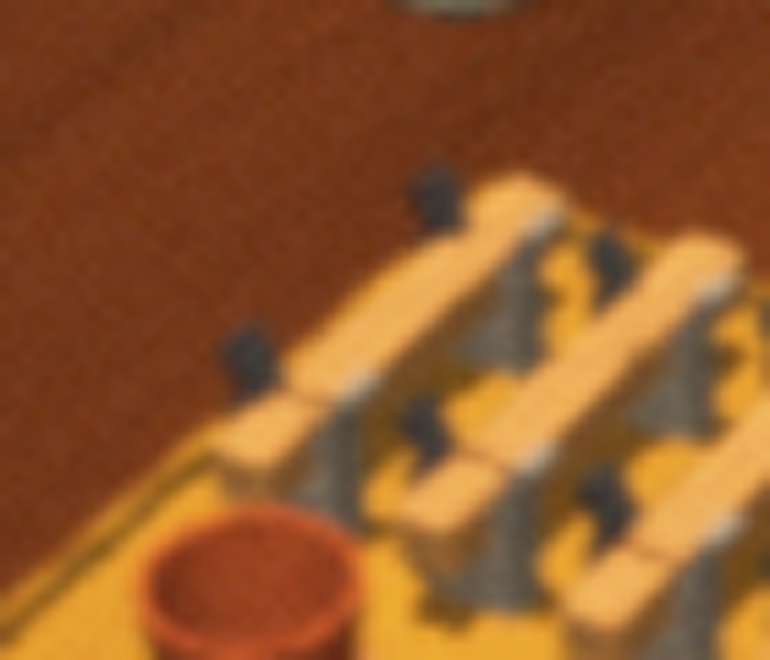

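View pics/s44.png

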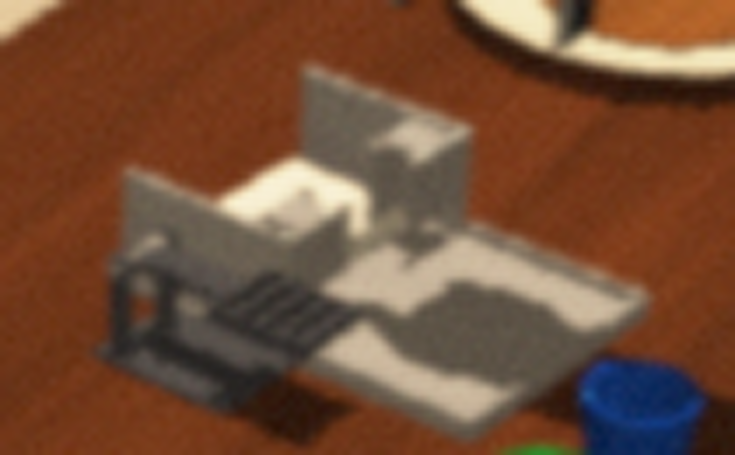

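```bash
python3 - <<'E'
from h import *
print(sign_off())
E
```

```text
the job is handed in; nothing more can be done
None
```

The tray is laid up and the job is handed in at about 49 s of the 210 s allowed; the hand-in gave no verdict.

- **Cases:** The dispenser held three cases. I pressed the pedal to its stop and let it up three times, then pushed the cases into clips 3, 2 and 0 in that order. Each one hit a hard stop within 0.2 mm of the expected seated height. The case already in clip 1 stayed where it was.
- **Pots:** Both terracotta dip pots stand upright on the mats, about 2–3 mm from the mat centres as measured in the top view.
- **Last pictures:** All four cases match the projected home position, and their jaws look like the one on the case that was there from the start. I could only judge the jaws by eye, since joint angles cannot be read. The magazine is empty, the pedal is up, the tumbler and mill look unmoved, and so does the bowl in the full picture. The gripper is clear of everything.

**One disagreement:** the fingertips were about 12–25 mm behind the reported TCP, depending on how far the gripper was open, rather than 14 mm ahead of it as stated. I found this when my first descent onto the pedal met no resistance. I corrected for it using the contact point and the side camera. That first try touched nothing and did no harm.

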